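# Shut down two juicer drives and pack their loose parts

### The job

The juicing trial is over and both drive units are still running, one forward and one in reverse. First set both selector levers to off, upright in their narrow centre detent, without letting a lever go through into the opposite running direction; then pack the pusher and the square pulp cup into the wash crate beside the jar that is already in it, each put down gently and standing upright on the crate's floor. Leave everything else standing where it is.

Things in the scene. Friction and masses are not known exactly. Their poses are not given: they have to be found in the camera images.
- drive_1: Power head of a slow juicer, fixed: steel housing 130 mm wide (y), 110 high, from 77 mm in front of its origin (-x, the hub) to 185 mm behind it; on its front end a black switch case, 78 x 94 mm, top 146 mm above the bench; at the rear a handle up to 138 mm high. Origin on the bench straight below the lever's pivot, z up.
- drive_2: The second, identical drive unit: same sizes, origin and axes.
- lever_1 (a joint): Selector lever of drive_1, rad: 0 = off (upright), + leans to the unit's +y (forward), - to its -y (reverse), stops at +-0.6. Starts in forward, 0.45 to 0.6. Beyond 0.37 rad either way it turns easily (about 1 N at the knob) and stays where left. Further in, a sprung detent resists with up to 5 N at the knob until a ridge at about 0.15 rad; inside that it snaps to 0.
- lever_2 (a joint): Selector lever of drive_2, the same, but it starts in reverse, -0.6 to -0.45. For both: let go within 0.12 rad of upright it snaps to off and is held there by 4 to 5 N at the knob; let go on a ridge it may stick; let go outside, it springs back to a running position. Pushed past the far ridge it jumps into the opposite direction.
- knob_1 (a point): Centre of the black ball knob (30 mm diameter) of lever_1, 80 mm from the pivot, on a 10 mm stem; 222 mm above the bench when upright. It swings in the unit's y-z plane.
- knob_2 (a point): Centre of the ball knob of lever_2, the same.
- pivot_1 (a point): Pivot of lever_1, 142 mm above the bench; the swing axis is the unit's x. At off the knob is straight above it.
- pivot_2 (a point): Pivot of lever_2, the same.
- crate: Grey open-topped wash crate, fixed to the bench: outside 84 (x) x 218 (y) mm, 75 high, walls and floor 5 mm, so 74 x 208 mm inside and 70 deep. No dividers. Origin at the centre of its underside; z up.
- juice_jar: Round lidded jar of brown glass, 62 mm diameter, 112 high, already standing loose in the crate at its -y end. Origin at the centre of its underside. It may be nudged but has to stay upright in the crate.
- pusher: The juicer's black plastic feed pusher, standing on the bench: round shaft 56 mm diameter and 103 long, with a cap 64 mm diameter and 21 thick on top, 125 high in all, 0.15 to 0.3 kg. Origin at the centre of its underside, z up along it.
- pulp_cup: White plastic pulp cup, open on top, square: 62 x 62 mm outside, 118 high, walls 3 mm, standing on the bench, 0.1 to 0.22 kg. Origin at the centre of its underside, z up, x and y square to its faces.
- jug: Bystander: round steel cup, 72 mm diameter at the rim, 115 high. Origin at the centre of its underside.
- beaker: Bystander: glass beaker, 66 mm diameter, 110 high. Origin at the centre of its underside.
- reagent: Bystander: brown glass bottle, 62 mm diameter, 140 high. Origin at the centre of its underside.
- tub: Bystander: white lidded tub, 68 mm diameter, 90 high. Origin at the centre of its underside.
- can: Bystander: plain metal can, 64 mm diameter, 120 high. Origin at the centre of its underside.
Mind the look-alikes: they are no part of the job. Leave any pink look-alike of the crate alone. Leave any turquoise look-alike of the pusher alone.

How it is judged (in metres and radians):
On the way:
1. both selector levers are off, while the pusher and the pulp cup are still outside the crate (value of joint lever_1 between -0.06 and 0.06 rad and value of joint lever_2 between -0.06 and 0.06 rad and horizontal distance between each of pusher, pulp_cup and crate above 0.11 m), for 0.2 s.
At the end, for the whole second after the job is handed in: Both levers rest within 0.06 rad of upright (off), and the pusher, the pulp cup and the jar all stand in the crate at rest, let go, upright within 0.08 rad, with their undersides on the crate's floor (less than 10 mm above the crate's underside) and their centres inside its walls (value of joint lever_1 between -0.06 and 0.06 rad and value of joint lever_2 between -0.06 and 0.06 rad and velocity of joint lever_1 between -0.1 and 0.1 rad/s and velocity of joint lever_2 between -0.1 and 0.1 rad/s and x of pusher in the frame of crate between -0.02 and 0.02 m and y of pusher in the frame of crate between -0.09 and 0.09 m and z of pusher in the frame of crate between 0 and 0.01 m and angle between each of pusher, pulp_cup, juice_jar's own z axis and vertical below 0.08 rad and linear speed of each of pusher, pulp_cup, juice_jar below 0.03 m/s and x of pulp_cup in the frame of crate between -0.02 and 0.02 m and y of pulp_cup in the frame of crate between -0.09 and 0.09 m and z of pulp_cup in the frame of crate between 0 and 0.01 m and x of juice_jar in the frame of crate between -0.02 and 0.02 m and y of juice_jar in the frame of crate between -0.09 and 0.09 m and z of juice_jar in the frame of crate between 0 and 0.01 m); the robot touches nothing.
It fails at once if a lever went through off into the opposite running direction (more than 0.3 rad beyond upright) (value of joint lever_1 below -0.3 rad or value of joint lever_2 above 0.3 rad).
It fails at once if the pusher or the pulp cup was dropped into the crate (faster than 0.5 m/s inside it) ((x of pusher in the frame of crate between -0.037 and 0.037 m and y of pusher in the frame of crate between -0.104 and 0.104 m and z of pusher in the frame of crate below 0.06 m and linear speed of pusher above 0.5 m/s) or (x of pulp_cup in the frame of crate between -0.037 and 0.037 m and y of pulp_cup in the frame of crate between -0.104 and 0.104 m and z of pulp_cup in the frame of crate below 0.06 m and linear speed of pulp_cup above 0.5 m/s)).
It fails at once if a bystander (steel cup, beaker, brown bottle, white tub or metal can) was shifted by more than 30 mm or tipped ((distance of jug from where it was at the start of the episode above 0.03 m or angle between jug's own z axis and vertical above 0.3 rad) or (distance of beaker from where it was at the start of the episode above 0.03 m or angle between beaker's own z axis and vertical above 0.3 rad) or (distance of reagent from where it was at the start of the episode above 0.03 m or angle between reagent's own z axis and vertical above 0.3 rad) or (distance of tub from where it was at the start of the episode above 0.03 m or angle between tub's own z axis and vertical above 0.3 rad) or (distance of can from where it was at the start of the episode above 0.03 m or angle between can's own z axis and vertical above 0.3 rad)).
It also fails if it takes over 72 s, if anything falls off the work surface, if the arm or the gripper's body presses on something with over 40 N, if the wrist force passes 120 N, or if a joint passes its speed limit or range.

### The arm

A 6-joint arm with a two-finger parallel gripper is mounted at the origin on the work surface. World frame = base frame: x ahead of the robot, y to its left, z up, the work surface at z = 0. Lengths are in m, angles in degrees, forces in N, time in s.
With the tool pointing down it reaches from about 0.35 to 0.875 m from the base axis. Payload 4.2 kg.
Tool frame: the origin (TCP) lies midway between the tips of the shut fingers; the grasp point (between the pads) lies 19 mm behind it; z points along the fingers, y is the line along which they close (so a half turn about z gives the same grasp; the last joint's range is limited). The gripper opens to 87 mm and grips with 3 to 60 N. Pads are 19 mm wide; open, the fingers measure 117 mm over their backs; the gripper's body (75 mm by 190 mm) begins 51 mm behind the grasp point.
Start: joints at [-48.839, 22.042, 0.453, 0, -68.411, -14.817], TCP at [0.277, -0.56, 0.19] pointing down, gripper open.
Joint ranges: [-179.83, 179.83], [-69.29, 118.12], [-61.27, 80.66], [-181.25, 117.63], [-171.15, -9.14], [-177.46, 177.46]. Speed limits (degrees/s): [159.86, 159.86, 180, 180, 180, 180].

### API

Orientations are given as a 3x3 rotation matrix whose columns are the frame's x, y, z axes.
In Python, from station import sense, capture, camera_params, finish_job gives the robot as it stands.
- The arm moves only by the tool drive_tool, never from a script. Its argument "rows" is a list of rows, each an object of numbers: "tx", "ty", "tz": the shift along the tool's x, y, z in cm; "ax", "ay", "az": the turn, a rotation vector about the tool's x, y, z in rad; "claw": the finger opening in cm, from 0 to 8.7. In form: [{"tx": .., "ty": .., "tz": .., "ax": .., "ay": .., "az": .., "claw": ..}, ...]. A call has 1 to 10 rows; each row shifts and turns the commanded pose from where the row before left it, along the tool's axes as they then stand; what a row does not reach is not made up. A row lasts 1/12 s, in which the tool goes at most 41.7 mm and 7.16 degrees, less where a joint would pass 70% of its speed; a pose out of reach is approached as far as the arm can. A call with a gripper value outside its range is refused whole. The fingers move at their own pace and stop on an object; the grip force is fixed at half the most. Time passes only in rows, so rows that do not move let the fingers close. It gives the time, the measured TCP pose, the force, the opening and the grip force at its end, in the units of the state.
- sense(): the state, without advancing time (a new reading comes with each control period).
- capture(name): name is "side" or "top" or "wrist"; returns (picture, depth): 420x560x3 uint8, red, green, blue; 420x560 float32, m along the optical axis (not along the pixel's ray), 0 where there is no reading.
- camera_params(name): a dict with "intrinsics" (3x3 intrinsics, pixels), "R" (3x3) and "t" (3): a world point X has camera coordinates R X + t; the wrist camera has in their place "tool_from_camera" (4x4, takes a point from camera to tool coordinates, whose origin is the TCP and whose axes are the flange's). Camera axes: x right, y down, z forward; pixel columns grow to the right and rows downward; lengths in m; the calibration is good to about 2 mm. A picture is of the moment at which its call begins: read the wrist's pose just before it. camera_params takes no time and is no camera call.
- finish_job(): hands the job in; it is judged then, once.
The state is a dict: "time_s": time; "joints": joint angles; "joint_velocities": joint speeds; "effort": joint torques, N m; "tcp_pos": TCP position; "ee_rot": TCP orientation; "wrist_force": force on the tool from outside, world axes, zero at the start; "moment": the same for the moment, N m; "gripper_width": opening from 0.0 (shut) to 1.0 (fully open); "gripper_force": force on a finger pad.
Only numpy, scipy, OpenCV 4.12 (cv2) and the standard library are available. Lean on these libraries where they do the work, as an engineer would, in place of code of your own. Each camera call takes 0.05 s, during which the arm holds its last target. There are 200 camera calls.

## Working session

There is one attempt and no reset: what is moved stays moved. The work goes in short steps, Python scripts to look and compute and a tool call to move; the robot and the scene stay as the last step left them, time stands still between calls to the robot, and variables do not carry over. Pictures are saved under pics/ and viewed, at most 10 in all, crops included, and the job is handed in when it is done.

Besides the shell and the picture viewer there is one more tool, called after "Emit:" as name(argument=value, ...) on one line, values as JSON. drive_tool: Moves the arm, as the interface text tells. Its arguments: {"type":"object","properties":{"rows":{"type":"array"}},"required":["rows"]}

```bash
mkdir -p pics; ls
python3 - <<'E'
from station import *
import cv2,numpy as np
s=sense();print(s)
for n in("top","side"):
    p,d=capture(n);cv2.imwrite(f"pics/{n}0.png",p[:,:,::-1]);np.savez(f"{n}0.npz",p=p,d=d)
    print(camera_params(n))
print(camera_params("wrist"))
E
```

```text
pics
{'time_s': 0.0, 'joints': array([-4.88400698e+01,  2.20895178e+01,  3.79595291e-01, -2.98446444e-02,
       -6.84113186e+01, -1.48161148e+01]), 'joint_velocities': array([ 0.08322538, -0.03466477,  0.10246213,  0.012625  ,  0.02564934,
       -0.01161158]), 'effort': array([-5.77269202e-04, -3.90661633e+01,  1.87407374e+01,  4.21994224e+00,
        1.09812510e-02, -1.83257612e-04]), 'tcp_pos': array([ 0.27705895, -0.5594761 ,  0.18866931]), 'ee_rot': array([[-8.96232563e-01, -4.43583291e-01, -1.02802617e-03],
       [-4.43584476e-01,  8.96230527e-01,  1.91186990e-03],
       [ 7.32748986e-05,  2.16949651e-03, -9.99997644e-01]]), 'wrist_force': array([0.34445051, 0.32731313, 0.3500744 ]), 'moment': array([ 0.00197619, -0.00715187, -0.00712573]), 'gripper_force': 0.0, 'gripper_width': 1.001868443582431}
{'intrinsics': array([[395.41921582,   0.        , 275.44277594],
       [  0.        , 395.41921582, 221.58454854],
       [  0.        ,   0.        ,   1.        ]]), 'R': array([[ 5.66594068e-03, -9.99982475e-01,  1.71647249e-03],
       [-9.81107642e-01, -5.89092026e-03, -1.93
[... 327 characters left out ...]
67991,  0.01160086],
       [-0.17985499,  0.7287038 , -0.66078965],
       [ 0.14331651, -0.64516503, -0.75048149]]), 't': array([0.44656055, 0.18579037, 1.42201718])}
{'intrinsics': array([[344.51451191,   0.        , 277.05645079],
       [  0.        , 344.51451191, 212.95468822],
       [  0.        ,   0.        ,   1.        ]]), 'tool_from_camera': array([[-3.09019106e-04, -9.60094548e-01, -2.79675460e-01,
         7.72316320e-02],
       [ 9.99999857e-01, -1.74853121e-04, -5.04668997e-04,
        -1.91149137e-03],
       [ 4.35627825e-04, -2.79675576e-01,  9.60094465e-01,
        -1.94559347e-01],
       [ 0.00000000e+00,  0.00000000e+00,  0.00000000e+00,
         1.00000000e+00]])}
```

View pics/top0.png

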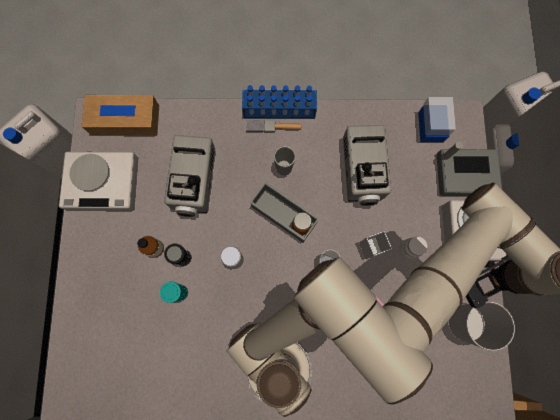

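View pics/side0.png

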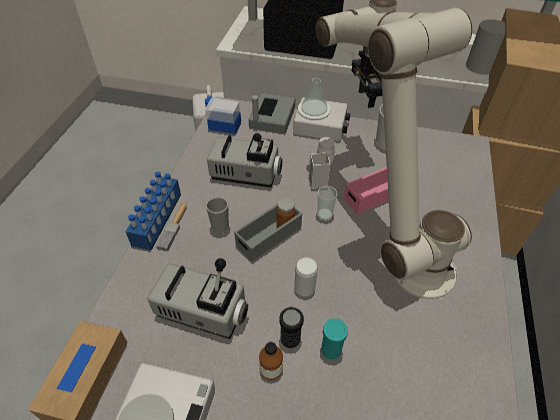

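The top view shows:
- Drives at (190,175) and (367,165).
- Crate at (284,213), with the jar at (302,223).
- Black cylinder (pusher) at (176,255). Its look-alikes are the turquoise one at (172,292) and the brown bottle at (148,245).
- White square cup at (377,245). Its look-alikes are the tub (231,257), the beaker (328,260) and the can (416,247).
- The pink crate is hidden under the arm. It shows at (370,190) in the side view.

I choose by colour and shape, and check that in a close crop.

```bash
cat > h.py <<'E'
import numpy as np,cv2
from station import *
def cloud(n,p=None,d=None):
    """per-pixel world points"""
    if d is None: p,d=capture(n)
    c=camera_params(n);K=c["intrinsics"]
    v,u=np.mgrid[:420,:560]
    X=np.stack([(u-K[0,2])/K[0,0]*d,(v-K[1,2])/K[1,1]*d,d],-1)
    return X,c
def world(n,d,s=None):
    X,c=cloud(n,1,d)
    if n=="wrist":
        T=c["tool_from_camera"];Y=X@T[:3,:3].T+T[:3,3]
        W=Y@s["ee_rot"].T+s["tcp_pos"]
    else: W=(X-c["t"])@c["R"]
    W[d==0]=np.nan
    return W
def proj(n,P,s=None):
    c=camera_params(n);P=np.atleast_2d(P)
    if n=="wrist":
        T=c["tool_from_camera"];Y=(P-s["tcp_pos"])@s["ee_rot"];X=(Y-T[:3,3])@T[:3,:3]
    else: X=P@c["R"].T+c["t"]
    q=X@c["intrinsics"].T
    return q[:,:2]/q[:,2:]
def crop(p,u0,v0,w,h,k): return cv2.resize(p[v0:v0+h,u0:u0+w],None,fx=k,fy=k,interpolation=cv2.INTER_CUBIC)
E
python3 - <<'E'
from h import *
a=np.load("top0.npz");t=a["p"];dt=a["d"];b=np.load("side0.npz");sd=b["p"];ds=b["d"]
c=lambda p,u,v:crop(p,u,v,66,66,4)[:264,:264]
row1=np.hstack([c(t,155,145),c(t,335,130),c(t,345,215)])
row2=np.hstack([c(sd,190,252),c(sd,220,120),c(sd,285,130)])
cv2.imwrite("pics/c1.png",np.vstack([row1,row2])[:,:,::-1])
W=world("top",dt);S=world("side",ds)
for n,A,u,v in [("pusher",W,176,253),("cup",W,377,243),("jar",W,302,221),("bottle",W,148,243),("tub",W,231,256),("can",W,416,246),("beaker",W,328,258),("jug",W,284,158)]: print(n,A[v,u].round(3))
for n,u,v in [("pusher",291,315),("cup",320,158),("can",326,145)]: print("s",n,S[v,u].round(3))
# objects above thresholds
for nm,A in(("top",W),("side",S)):
  m=((A[...,2]>.05)&(A[...,2]<.16)&(A[...,0]>.1)).astype(np.uint8)
  n,l,st,ce=cv2.connectedComponentsWithStats(m)
  for i in range(1,n):
    if st[i,4]>30:
      q=A[l==i];top=q[q[:,2]>np.percentile(q[:,2],97)-.012]
      print(nm,ce[i].round(),st[i,4],"top mid",((top.min(0)+top.max(0))/2).round(3),"ext",np.ptp(top,axis=0).round(3))
E
```

```text
pusher [0.36  0.318 0.123]
cup [ 0.411 -0.336  0.006]
jar [ 0.464 -0.073  0.118]
bottle [0.392 0.409 0.114]
tub [0.351 0.148 0.122]
can [ 0.391 -0.439  0.088]
beaker [ 0.359 -0.167  0.009]
jug [ 0.708 -0.018  0.023]
s pusher [0.362 0.318 0.13 ]
s cup [ 0.401 -0.344  0.095]
s can [ 0.392 -0.421  0.095]
top [279.  98.] 1587 top mid [0.906 0.001 0.12 ] ext [0.06  0.216 0.017]
top [118. 112.] 2483 top mid [0.858 0.56  0.076] ext [0.123 0.245 0.016]
top [439. 116.] 1178 top mid [ 0.841 -0.547  0.107] ext [0.121 0.089 0.016]
top [367. 163.] 3072 top mid [ 0.657 -0.293  0.147] ext [0.171 0.103 0.023]
top [189. 174.] 3101 top mid [0.615 0.3   0.148] ext [0.173 0.103 0.024]
top [468. 165.] 1112 top mid [ 0.708 -0.574  0.146] ext [0.024 0.025 0.019]
top [284. 157.] 322 top mid [ 0.681 -0.018  0.113] ext [0.071 0.069 0.014]
top [ 96. 179.] 3805 top mid [0.616 0.614 0.07 ] ext [0.19  0.218 0.018]
top [464. 185.] 65 top mid [ 0.61  -0.628  0.053] ext [0.04  0.063 0.006]
top [291. 214.] 862 top mid [ 0.465 -0.073  0.116] ext [0.052 0.051 0.015]
top [455. 215.] 494 top mid [ 0.485 -0.591  0.099] ex
[... 1862 characters left out ...]
.019  0.115] ext [0.07  0.074 0.016]
side [271. 222.] 1203 top mid [ 0.467 -0.075  0.117] ext [0.053 0.058 0.018]
side [389. 265.] 154 top mid [0.13  0.096 0.153] ext [0.058 0.08  0.013]
side [306. 272.] 578 top mid [0.355 0.149 0.121] ext [0.058 0.063 0.015]
side [199. 298.] 4553 top mid [0.617 0.299 0.148] ext [0.174 0.109 0.022]
side [291. 322.] 650 top mid [0.361 0.322 0.126] ext [0.063 0.064 0.015]
side [334. 334.] 689 top mid [0.244 0.329 0.126] ext [0.063 0.064 0.014]
side [ 76. 372.] 4964 top mid [0.86  0.558 0.077] ext [0.123 0.241 0.015]
side [271. 358.] 606 top mid [0.392 0.42  0.139] ext [0.027 0.028 0.013]
side [164. 395.] 4061 top mid [0.615 0.579 0.07 ] ext [0.183 0.137 0.016]
```

View pics/c1.png

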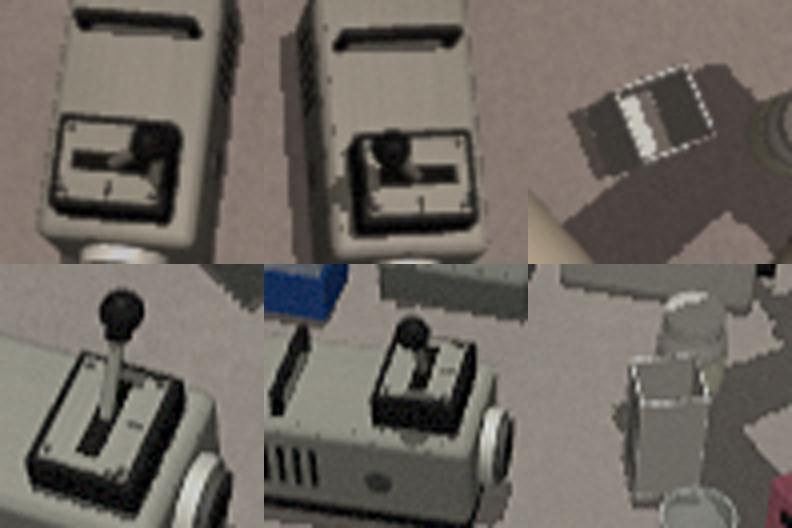

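The crops confirm the choice. The right drive's knob leans to +y (forward), so it is drive_1; the left one leans to -y, so it is drive_2. The open white square cup is at (377,245), and the short lidded tub next to it is at (416,247). Next I'll fit knobs, drive yaws, crate and cup.

Run:
```python
from h import *
from scipy.optimize import least_squares
W=world("top",np.load("top0.npz")["d"]).reshape(-1,3);S=world("side",np.load("side0.npz")["d"]).reshape(-1,3)
A=np.vstack([W,S])
def sel(P,x,y,r,z0,z1): return P[(np.hypot(P[:,0]-x,P[:,1]-y)<r)&(P[:,2]>z0)&(P[:,2]<z1)]
def rect(P):
    c,sz,a=cv2.minAreaRect((P[:,:2]*1000).astype(np.float32)); return np.round(c,1),np.round(sz,1),round(a,1)
for n,x,y in(("d1",.62,-.29),("d2",.58,.30)):
    for nm,P in(("top",W),("side",S)):
        k=sel(P,x,y,.12,.19,.26)
        f=least_squares(lambda q:np.linalg.norm(k-q[:3],axis=1)-.015,np.r_[k.mean(0)-[0,0,.008]],loss="soft_l1",f_scale=.002)
        print(n,nm,"knob",f.x.round(4),len(k),"case",rect(sel(P,x,y,.1,.138,.152)),"body",rect(sel(P,x,y,.25,.095,.115)))
for nm,P in(("top",W),("side",S)):
    print(nm,"crate",rect(sel(P,.49,-.03,.14,.066,.082)),"low",rect(sel(P,.49,-.03,.14,.03,.082)))
    print(nm,"cup",rect(sel(P,.397,-.312,.06,.108,.125)), "allcup",rect(sel(P,.397,-.312,.06,.03,.125)))
```

```text
d1 top knob [ 0.6118 -0.2606  0.2129] 81 case (array([ 612.9, -296.1]), array([78.7, 95.7]), 3.3) body (array([ 580. , -207.1]), array([425.8, 314.6]), 2.9)
d1 side knob [ 0.6133 -0.2621  0.2167] 61 case (array([ 614.3, -295.5]), array([ 79.5, 102. ]), 4.8) body (array([ 572.5, -233.6]), array([432.3, 329.5]), 13.0)
d2 top knob [0.5678 0.2604 0.209 ] 80 case (array([570.4, 303. ]), array([94.2, 78.2]), 85.5) body (array([537.9, 260.2]), array([280.2, 420.3]), 76.6)
d2 side knob [0.5691 0.2589 0.2099] 127 case (array([572.4, 303.1]), array([96.4, 79.3]), 85.1) body (array([549.6, 323.2]), array([421. , 300.7]), 9.7)
top crate (array([509.5, -17. ]), array([218.7,  91.1]), 55.1) low (array([509.3, -17.3]), array([219.4,  91.1]), 55.1)
top cup (array([ 396.3, -312.5]), array([62.3, 63.2]), 20.6) allcup (array([ 396.1, -312.1]), array([62.3, 64. ]), 20.7)
side crate (array([510.5, -19. ]), array([221.1,  95.2]), 55.4) low (array([511. , -18.3]), array([222.8,  95.2]), 55.4)
side cup (array([ 398., -313.]), array([62.5, 70.5]), 22.8) allcup (array([ 397.7, -313.2]), array([64.1, 72.8]), 21.3)
```

```bash
cat >> h.py <<'E'
def go(x,y,z,ang=None):
    """tool-frame shift (cm) to the world point, before and after the turn that brings tool y to ang deg"""
    s=sense();R=s["ee_rot"];d=np.array([x,y,z])-s["tcp_pos"];a=np.degrees(np.arctan2(R[1,1],R[0,1]))
    print("t",round(s["time_s"],2),"tcp",s["tcp_pos"].round(4),"yang",a.round(2),"j",s["joints"].round(0),"w",round(s["gripper_width"]*8.7,2),"F",s["wrist_force"].round(1))
    print("shift cm",(100*R.T@d).round(2),end=" ")
    if ang is not None:
        t=(a-ang+90)%180-90;c=np.radians(t);Rz=R@cv2.Rodrigues(np.array([0,0,c]))[0]
        print("az",c.round(4),"then",(100*Rz.T@d).round(2))
E
python3 -c "
from h import *
go(.612,-.2615,.29,93.5)"
```

```text
t 0.1 tcp [ 0.2771 -0.5596  0.1888] yang 116.34 j [-49.  22.   0.  -0. -68. -15.] w 8.72 F [-0.4 -0.1 -0.1]
shift cm [-43.24  11.87 -10.1 ] az 0.3986 then [-35.24  27.72 -10.1 ]
```

Emit:
drive_tool(rows=[{"tx": 0, "ty": 0, "tz": -2.5, "ax": 0, "ay": 0, "az": 0.1, "claw": 5.4}, {"tx": 0, "ty": 0, "tz": -2.5, "ax": 0, "ay": 0, "az": 0.1, "claw": 5.4}, {"tx": 0, "ty": 0, "tz": -2.5, "ax": 0, "ay": 0, "az": 0.1, "claw": 5.4}, {"tx": 0, "ty": 0, "tz": -2.5, "ax": 0, "ay": 0, "az": 0.1, "claw": 5.4}, {"tx": -3.2, "ty": 2.5, "tz": 0, "ax": 0, "ay": 0, "az": 0, "claw": 5.4}, {"tx": -3.2, "ty": 2.5, "tz": 0, "ax": 0, "ay": 0, "az": 0, "claw": 5.4}, {"tx": -3.2, "ty": 2.5, "tz": 0, "ax": 0, "ay": 0, "az": 0, "claw": 5.4}, {"tx": -3.2, "ty": 2.5, "tz": 0, "ax": 0, "ay": 0, "az": 0, "claw": 5.4}, {"tx": -3.2, "ty": 2.5, "tz": 0, "ax": 0, "ay": 0, "az": 0, "claw": 5.4}, {"tx": -3.2, "ty": 2.5, "tz": 0, "ax": 0, "ay": 0, "az": 0, "claw": 5.4}])

```text
time_s: 0.93
tcp_pos: [0.461, -0.3971, 0.2894]
ee_rot: [[-0.998, -0.06, -0.001], [-0.06, 0.998, 0.001], [0.001, 0.001, -1.0]]
wrist_force: [0.4, -0.6, 0.7]
gripper_width: 0.621
gripper_force: 0.0
```

Emit:
drive_tool(rows=[{"tx": -3.2, "ty": 2.5, "tz": 0, "ax": 0, "ay": 0, "az": 0, "claw": 5.4}, {"tx": -3.2, "ty": 2.5, "tz": 0, "ax": 0, "ay": 0, "az": 0, "claw": 5.4}, {"tx": -3.2, "ty": 2.5, "tz": 0, "ax": 0, "ay": 0, "az": 0, "claw": 5.4}, {"tx": 0, "ty": 0, "tz": 0, "ax": 0, "ay": 0, "az": 0, "claw": 5.4}, {"tx": 0, "ty": 0, "tz": 0, "ax": 0, "ay": 0, "az": 0, "claw": 5.4}])

```text
time_s: 1.35
tcp_pos: [0.5527, -0.3162, 0.2883]
ee_rot: [[-0.998, -0.063, -0.002], [-0.063, 0.998, 0.001], [0.002, 0.001, -1.0]]
wrist_force: [0.5, 0.2, 0.1]
gripper_width: 0.622
gripper_force: 0.0
```

```bash
python3 -c "
from h import *
go(.612,-.2615,.205,93.5)
s=sense();p,d=capture('wrist');print(proj('wrist',[[.612,-.2615,.214],[.613,-.2965,.147]],s))
W=world('wrist',d,s).reshape(-1,3);k=W[(np.hypot(W[:,0]-.612,W[:,1]+.26)<.06)&(W[:,2]>.19)&(W[:,2]<.24)]
from scipy.optimize import least_squares
print(len(k),least_squares(lambda q:np.linalg.norm(k-q,axis=1)-.015,k.mean(0),loss='soft_l1',f_scale=.002).x)
for x,y in[(.613,-.296)]:
  q=W[(np.hypot(W[:,0]-x,W[:,1]-y)<.08)&(W[:,2]>.138)&(W[:,2]<.152)];print(cv2.minAreaRect((q[:,:2]*1000).astype(np.float32)))
cv2.imwrite('pics/w1.png',p[:,:,::-1])"
```

```text
t 1.35 tcp [ 0.5527 -0.3162  0.2883] yang 93.63 j [-15.  21.  12.  -0. -82. -71.] w 5.41 F [0.5 0.2 0.1]
shift cm [-6.29  5.08  8.32] az 0.0022 then [-6.27  5.09  8.32]
[[338.40669922 280.79835588]
 [294.08497573 249.91225603]]
318 [ 0.61310194 -0.26497538  0.20934703]
((613.2246704101562, -298.7142639160156), (77.98848724365234, 93.35449981689453), 2.0771920680999756)
```

View pics/w1.png

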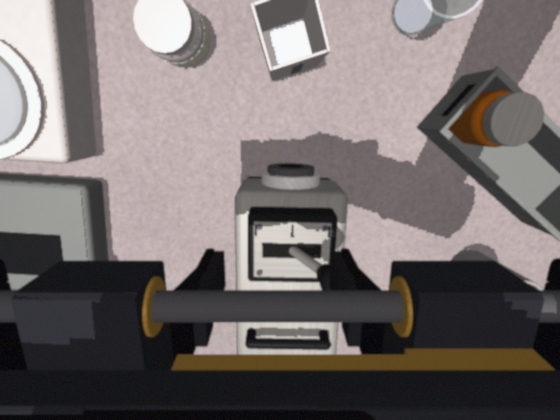

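The knob is hidden behind the right finger. The stem runs from (292,250) to about (325,270), which agrees with the prediction. I'll straddle the knob, narrow the fingers to a cage, and then move it to upright.

Emit:
drive_tool(rows=[{"tx": -3.1, "ty": 2.5, "tz": 0, "ax": 0, "ay": 0, "az": 0, "claw": 5.4}, {"tx": -3.1, "ty": 2.45, "tz": 0, "ax": 0, "ay": 0, "az": 0, "claw": 5.4}, {"tx": 0, "ty": 0, "tz": 1, "ax": 0, "ay": 0, "az": 0, "claw": 5.4}, {"tx": 0, "ty": 0, "tz": 2.5, "ax": 0, "ay": 0, "az": 0, "claw": 5.4}, {"tx": 0, "ty": 0, "tz": 2.5, "ax": 0, "ay": 0, "az": 0, "claw": 5.4}, {"tx": 0, "ty": 0, "tz": 2.3, "ax": 0, "ay": 0, "az": 0, "claw": 5.4}, {"tx": 0, "ty": 0, "tz": 0, "ax": 0, "ay": 0, "az": 0, "claw": 3.6}, {"tx": 0, "ty": 0, "tz": 0, "ax": 0, "ay": 0, "az": 0, "claw": 3.6}, {"tx": 0, "ty": 0, "tz": 0, "ax": 0, "ay": 0, "az": 0, "claw": 3.6}, {"tx": 0, "ty": 0, "tz": 0, "ax": 0, "ay": 0, "az": 0, "claw": 3.6}])

```text
time_s: 2.23
tcp_pos: [0.6111, -0.2661, 0.2092]
ee_rot: [[-0.998, -0.059, 0.004], [-0.059, 0.998, -0.001], [-0.004, -0.002, -1.0]]
wrist_force: [0.2, 1.0, -0.2]
gripper_width: 0.442
gripper_force: 0.0
```

```bash
python3 -c "
from h import *
go(.6132,-.2975,.205,93)"
```

```text
t 2.23 tcp [ 0.6111 -0.2661  0.2092] yang 93.39 j [-10.  25.   8.   0. -73. -77.] w 3.85 F [ 0.2  1.  -0.2]
shift cm [-0.02 -3.14  0.43] az 0.0069 then [-0.04 -3.14  0.43]
```

Emit:
drive_tool(rows=[{"tx": 0, "ty": -0.5, "tz": 0.1, "ax": 0, "ay": 0, "az": 0, "claw": 3.6}, {"tx": 0, "ty": -0.5, "tz": 0.1, "ax": 0, "ay": 0, "az": 0, "claw": 3.6}, {"tx": 0, "ty": -0.5, "tz": 0, "ax": 0, "ay": 0, "az": 0, "claw": 3.6}, {"tx": 0, "ty": -0.5, "tz": 0, "ax": 0, "ay": 0, "az": 0, "claw": 3.6}, {"tx": 0, "ty": -0.5, "tz": 0, "ax": 0, "ay": 0, "az": 0, "claw": 3.6}, {"tx": 0, "ty": -0.5, "tz": 0, "ax": 0, "ay": 0, "az": 0, "claw": 3.6}, {"tx": 0, "ty": 0, "tz": 0, "ax": 0, "ay": 0, "az": 0, "claw": 3.6}, {"tx": 0, "ty": 0, "tz": 0, "ax": 0, "ay": 0, "az": 0, "claw": 3.6}])

```text
time_s: 2.9
tcp_pos: [0.612, -0.2955, 0.2045]
ee_rot: [[-0.998, -0.059, -0.0], [-0.059, 0.998, 0.0], [0.0, 0.0, -1.0]]
wrist_force: [0.1, -0.2, -0.4]
gripper_width: 0.416
gripper_force: 0.0
```

```bash
python3 -c "
from h import *
go(.6132,-.2975,.205,93)"
```

```text
t 2.9 tcp [ 0.612  -0.2955  0.2045] yang 93.39 j [-12.  27.  10.  -0. -73. -74.] w 3.62 F [ 0.1 -0.2 -0.4]
shift cm [-0.1  -0.21 -0.05] az 0.0068 then [-0.1  -0.21 -0.05]
```

Emit:
drive_tool(rows=[{"tx": 0, "ty": 0, "tz": 0, "ax": 0, "ay": 0, "az": 0, "claw": 4.6}, {"tx": 0, "ty": 0, "tz": 0, "ax": 0, "ay": 0, "az": 0, "claw": 4.6}, {"tx": 0, "ty": 0, "tz": -2.5, "ax": 0, "ay": 0, "az": 0, "claw": 5.0}, {"tx": 0, "ty": 0, "tz": -3.0, "ax": 0, "ay": 0, "az": 0, "claw": 5.4}, {"tx": 0, "ty": 0, "tz": -3.0, "ax": 0, "ay": 0, "az": 0.07, "claw": 5.4}, {"tx": 0, "ty": 0, "tz": 0, "ax": 0, "ay": 0, "az": 0.07, "claw": 5.4}, {"tx": 0, "ty": 0, "tz": 0, "ax": 0, "ay": 0, "az": 0, "claw": 5.4}])

```text
time_s: 3.48
tcp_pos: [0.6131, -0.295, 0.2927]
ee_rot: [[-0.997, 0.081, 0.005], [0.081, 0.997, -0.001], [-0.005, -0.001, -1.0]]
wrist_force: [0.8, -0.3, -1.4]
gripper_width: 0.618
gripper_force: 0.0
```

```bash
python3 -c "
from h import *
from scipy.optimize import least_squares
p,d=capture('side');W=world('side',d).reshape(-1,3);k=W[(np.hypot(W[:,0]-.612,W[:,1]+.28)<.06)&(W[:,2]>.19)&(W[:,2]<.242)]
print(len(k),least_squares(lambda q:np.linalg.norm(k-q,axis=1)-.015,k.mean(0),loss='soft_l1',f_scale=.002).x)
go(.568,.2603,.29,85.3)"
```

```text
62 [ 0.61292157 -0.26320542  0.21560588]
t 3.53 tcp [ 0.6123 -0.2946  0.2904] yang 85.5 j [-12.  25.  19.  -0. -84. -82.] w 5.39 F [ 0.6  0.3 -0.9]
shift cm [8.770e+00 5.497e+01 5.000e-02] az 0.0036 then [8.960e+00 5.494e+01 5.000e-02]
```

```bash
python3 -c "
from h import *
p,d=capture('side');cv2.imwrite('pics/s2.png',crop(p,200,60,160,130,4)[:,:,::-1])"
```

```text
(no output)
```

View pics/s2.png

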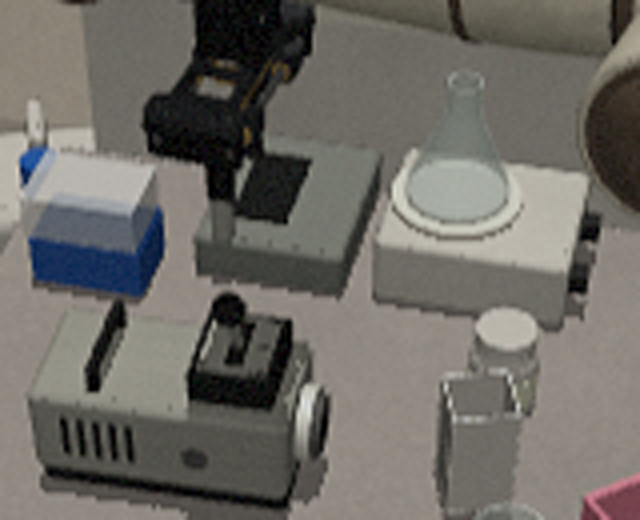

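```bash
python3 -c "
from h import *
s=sense();print(proj('side',[[.613,-.297,.222],[.613,-.2625,.214],s['tcp_pos'],s['tcp_pos']-[0,0,.019]]).round(1))
p,d=capture('side');W=world('side',d)
for u,v in[(255,118),(254,112),(255,108),(257,135),(257,139)]:print(u,v,W[v,u].round(4))
"
```

```text
[[259.4 129. ]
 [256.8 137.1]
 [259.  113.3]
 [259.1 118. ]]
255 118 [ 0.7103 -0.5683  0.0544]
254 112 [ 0.7134 -0.5677  0.0841]
255 108 [ 0.613  -0.2557  0.3366]
257 135 [ 0.6101 -0.2564  0.2282]
257 139 [ 0.6075 -0.2459  0.2199]
```

```bash
python3 -c "
from h import *
p,d=capture('side');W=world('side',d)
for v in range(98,124):
  r=[(u,W[v,u]) for u in range(235,285) if .56<W[v,u,0]<.66 and -.37<W[v,u,1]<-.2 and W[v,u,2]>.24]
  if r: print(v,r[0][0],r[-1][0],np.array([q for _,q in r]).min(0).round(3),np.array([q for _,q in r]).max(0).round(3))
"
```

```text
98 237 265 [ 0.583 -0.332  0.325] [ 0.656 -0.205  0.41 ]
99 241 265 [ 0.582 -0.327  0.325] [ 0.642 -0.203  0.41 ]
100 246 260 [ 0.584 -0.214  0.393] [ 0.627 -0.207  0.403]
101 251 260 [ 0.583 -0.214  0.391] [ 0.612 -0.204  0.401]
102 251 259 [ 0.585 -0.262  0.353] [ 0.627 -0.207  0.396]
103 252 258 [ 0.605 -0.263  0.351] [ 0.623 -0.255  0.357]
104 252 258 [ 0.604 -0.263  0.345] [ 0.624 -0.255  0.353]
105 252 258 [ 0.604 -0.267  0.339] [ 0.626 -0.26   0.346]
106 252 258 [ 0.605 -0.263  0.338] [ 0.624 -0.258  0.343]
107 252 258 [ 0.604 -0.262  0.334] [ 0.625 -0.259  0.34 ]
108 252 258 [ 0.603 -0.263  0.33 ] [ 0.625 -0.255  0.338]
109 252 258 [ 0.606 -0.265  0.325] [ 0.625 -0.259  0.331]
110 255 258 [ 0.604 -0.262  0.324] [ 0.615 -0.258  0.329]
```

```bash
python3 -c "
from h import *
s=sense();p,d=capture('wrist');X,c=cloud('wrist',1,d);T=c['tool_from_camera'];Y=(X@T[:3,:3].T+T[:3,3])*1000
Y[d==0]=np.nan
print('tcp px',proj('wrist',s['tcp_pos'],s),'wid',s['gripper_width'])
for sgn in(1,-1):
  m=(Y[...,2]>-120)&(Y[...,2]<15)&(abs(Y[...,0])<40)&(Y[...,1]*sgn>0)&(abs(Y[...,1])<110)
  q=Y[m];
  for z in range(-120,15,10):
    w=q[(q[:,2]>=z)&(q[:,2]<z+10)]
    if len(w)>3: print(sgn,z,len(w),w.min(0).round(),w.max(0).round())
"
```

```text
tcp px [[280.3554874  243.87954604]] wid 0.6189666295784656
1 -120 6515 [   6.    0. -120.] [  38.   79. -110.]
1 -110 1946 [   1.   29. -110.] [  38.   79. -100.]
1 -100 301 [  -7.   30. -100.] [ 13.  31. -90.]
1 -90 532 [-12.  25. -90.] [  6.  30. -80.]
1 -80 263 [-11.  25. -80.] [ 12.  38. -70.]
1 -70 343 [-10.  25. -70.] [ 11.  37. -60.]
1 -60 332 [ -3.  25. -60.] [ 12.  35. -50.]
1 -50 298 [ -8.  25. -50.] [ 11.  34. -40.]
1 -40 204 [-10.  25. -40.] [ 11.  34. -31.]
-1 -120 6910 [   4.  -82. -120.] [  38.   -0. -110.]
-1 -110 2144 [  -1.  -83. -110.] [  38.  -33. -100.]
-1 -100 308 [  -6.  -34. -100.] [ 13. -33. -90.]
-1 -90 531 [-12. -34. -90.] [  6. -29. -80.]
-1 -80 267 [-10. -42. -80.] [ 12. -28. -70.]
-1 -70 336 [-10. -41. -70.] [ 11. -29. -60.]
-1 -60 341 [ -2. -39. -60.] [ 11. -29. -50.]
-1 -50 286 [ -7. -38. -50.] [ 12. -28. -40.]
-1 -40 204 [-10. -37. -40.] [ 11. -29. -31.]
```

The side view and the wrist depth agree that the real fingertips end about 32 mm short of the reported TCP, so the first sweep passed just over the knob. I'll allow for that offset and repeat on drive_1.

```bash
python3 -c "
from h import *
go(.6128,-.2635,.175,93)"
```

```text
t 3.73 tcp [ 0.6116 -0.2947  0.2882] yang 85.47 j [-12.  25.  19.  -0. -84. -82.] w 5.38 F [-0.7 -0.3  0.3]
shift cm [ 0.1   3.12 11.32] az -0.1314 then [-0.31  3.1  11.32]
```

Emit:
drive_tool(rows=[{"tx": 0, "ty": 1.5, "tz": 0, "ax": 0, "ay": 0, "az": -0.065, "claw": 5.8}, {"tx": -0.2, "ty": 1.7, "tz": 0, "ax": 0, "ay": 0, "az": -0.066, "claw": 5.8}, {"tx": 0, "ty": 0, "tz": 2, "ax": 0, "ay": 0, "az": 0, "claw": 5.8}, {"tx": 0, "ty": 0, "tz": 2.3, "ax": 0, "ay": 0, "az": 0, "claw": 5.8}, {"tx": 0, "ty": 0, "tz": 2.3, "ax": 0, "ay": 0, "az": 0, "claw": 5.8}, {"tx": 0, "ty": 0, "tz": 2.3, "ax": 0, "ay": 0, "az": 0, "claw": 5.8}, {"tx": 0, "ty": 0, "tz": 2.3, "ax": 0, "ay": 0, "az": 0, "claw": 5.8}, {"tx": 0, "ty": 0, "tz": 0, "ax": 0, "ay": 0, "az": 0, "claw": 5.8}])

```text
time_s: 4.4
tcp_pos: [0.612, -0.2617, 0.171]
ee_rot: [[-0.999, -0.051, -0.012], [-0.051, 0.999, 0.004], [0.011, 0.005, -1.0]]
wrist_force: [-1.3, 0.1, -1.1]
gripper_width: 0.67
gripper_force: 0.0
```

Emit:
drive_tool(rows=[{"tx": 0, "ty": 0, "tz": 0, "ax": 0, "ay": 0, "az": 0, "claw": 3.6}, {"tx": 0, "ty": 0, "tz": 0, "ax": 0, "ay": 0, "az": 0, "claw": 3.6}, {"tx": 0, "ty": 0, "tz": 0, "ax": 0, "ay": 0, "az": 0, "claw": 3.6}, {"tx": 0, "ty": 0, "tz": 0, "ax": 0, "ay": 0, "az": 0, "claw": 3.6}, {"tx": 0, "ty": -0.5, "tz": 0, "ax": 0, "ay": 0, "az": 0, "claw": 3.6}, {"tx": 0, "ty": -0.5, "tz": 0, "ax": 0, "ay": 0, "az": 0, "claw": 3.6}])

```text
time_s: 4.9
tcp_pos: [0.6166, -0.273, 0.179]
ee_rot: [[-0.999, -0.052, 0.002], [-0.052, 0.999, 0.0], [-0.002, 0.0, -1.0]]
wrist_force: [-0.4, 2.8, 1.5]
gripper_width: 0.425
gripper_force: 0.9
```

```bash
python3 -c "
from h import *
go(.6132,-.2975,.175,93)"
```

```text
t 4.9 tcp [ 0.6166 -0.273   0.179 ] yang 92.95 j [-10.  27.   7.  -0. -70. -77.] w 3.69 F [-0.4  2.8  1.5]
shift cm [ 0.47 -2.43  0.4 ] az -0.0008 then [ 0.47 -2.43  0.4 ]
```

Emit:
drive_tool(rows=[{"tx": 0.1, "ty": -0.4, "tz": 0, "ax": 0, "ay": 0, "az": 0, "claw": 3.6}, {"tx": 0.1, "ty": -0.4, "tz": 0, "ax": 0, "ay": 0, "az": 0, "claw": 3.6}, {"tx": 0.1, "ty": -0.4, "tz": 0, "ax": 0, "ay": 0, "az": 0, "claw": 3.6}, {"tx": 0, "ty": -0.4, "tz": 0, "ax": 0, "ay": 0, "az": 0, "claw": 3.6}, {"tx": 0, "ty": -0.4, "tz": 0, "ax": 0, "ay": 0, "az": 0, "claw": 3.6}, {"tx": 0, "ty": -0.3, "tz": 0, "ax": 0, "ay": 0, "az": 0, "claw": 3.6}, {"tx": 0, "ty": 0, "tz": 0, "ax": 0, "ay": 0, "az": 0, "claw": 3.6}, {"tx": 0, "ty": 0, "tz": 0, "ax": 0, "ay": 0, "az": 0, "claw": 3.6}])

```text
time_s: 5.57
tcp_pos: [0.6139, -0.297, 0.1771]
ee_rot: [[-0.999, -0.05, -0.001], [-0.05, 0.999, -0.0], [0.001, 0.0, -1.0]]
wrist_force: [-0.3, -0.6, -0.0]
gripper_width: 0.417
gripper_force: 0.0
```

```bash
cat >> h.py <<'E'
def knob(n,x,y):
    from scipy.optimize import least_squares
    p,d=capture(n);W=world(n,d).reshape(-1,3);k=W[(np.hypot(W[:,0]-x,W[:,1]-y)<.06)&(W[:,2]>.19)&(W[:,2]<.242)]
    print(n,len(k),least_squares(lambda q:np.linalg.norm(k-q,axis=1)-.015,k.mean(0)-[0,0,.005],loss='soft_l1',f_scale=.002).x.round(4))
E
python3 -c "
from h import *
go(.6132,-.2975,.175,93)"
```

```text
t 5.57 tcp [ 0.6139 -0.297   0.1771] yang 92.86 j [-12.  28.   8.   0. -70. -75.] w 3.63 F [-0.3 -0.6 -0. ]
shift cm [ 0.07 -0.05  0.21] az -0.0025 then [ 0.07 -0.05  0.21]
```

Emit:
drive_tool(rows=[{"tx": 0, "ty": 0, "tz": 0, "ax": 0, "ay": 0, "az": 0, "claw": 4.6}, {"tx": 0, "ty": 0, "tz": 0, "ax": 0, "ay": 0, "az": 0, "claw": 4.6}, {"tx": 0, "ty": 0, "tz": -2.5, "ax": 0, "ay": 0, "az": 0, "claw": 5.0}, {"tx": 0, "ty": 0, "tz": -3.0, "ax": 0, "ay": 0, "az": 0, "claw": 5.8}, {"tx": 0, "ty": 0, "tz": -3.5, "ax": 0, "ay": 0, "az": 0.065, "claw": 5.8}, {"tx": 0, "ty": 0, "tz": 0, "ax": 0, "ay": 0, "az": 0.065, "claw": 5.8}, {"tx": 0, "ty": 0, "tz": 0, "ax": 0, "ay": 0, "az": 0, "claw": 5.8}])

```text
time_s: 6.15
tcp_pos: [0.6154, -0.2965, 0.2711]
ee_rot: [[-0.997, 0.08, 0.006], [0.08, 0.997, -0.002], [-0.006, -0.001, -1.0]]
wrist_force: [-0.5, -0.2, 0.2]
gripper_width: 0.66
gripper_force: 0.0
```

```bash
python3 -c "
from h import *
knob('side',.613,-.28)
go(.568,.2603,.265,85.3)"
```

```text
side 80 [ 0.6145 -0.2983  0.223 ]
t 6.2 tcp [ 0.6145 -0.296   0.2687] yang 85.53 j [-12.  26.  17.  -0. -82. -82.] w 5.76 F [ 0.4 -0.1 -0.6]
shift cm [ 8.97 55.1   0.36] az 0.004 then [ 9.19 55.07  0.36]
```

Lever 1 is off: the knob fits at y -0.298, z 0.223. Now drive_2.

Emit:
drive_tool(rows=[{"tx": 0.64, "ty": 3.93, "tz": 0, "ax": 0, "ay": 0, "az": 0, "claw": 5.8}, {"tx": 0.64, "ty": 3.93, "tz": 0, "ax": 0, "ay": 0, "az": 0, "claw": 5.8}, {"tx": 0.64, "ty": 3.93, "tz": 0, "ax": 0, "ay": 0, "az": 0, "claw": 5.8}, {"tx": 0.64, "ty": 3.93, "tz": 0, "ax": 0, "ay": 0, "az": 0, "claw": 5.8}, {"tx": 0.64, "ty": 3.93, "tz": 0, "ax": 0, "ay": 0, "az": 0, "claw": 5.8}, {"tx": 0.64, "ty": 3.93, "tz": 0, "ax": 0, "ay": 0, "az": 0, "claw": 5.8}, {"tx": 0.64, "ty": 3.93, "tz": 0, "ax": 0, "ay": 0, "az": 0, "claw": 5.8}, {"tx": 0.64, "ty": 3.93, "tz": 0, "ax": 0, "ay": 0, "az": 0, "claw": 5.8}, {"tx": 0.64, "ty": 3.93, "tz": 0, "ax": 0, "ay": 0, "az": 0, "claw": 5.8}, {"tx": 0.64, "ty": 3.93, "tz": 0, "ax": 0, "ay": 0, "az": 0, "claw": 5.8}])

```text
time_s: 7.03
tcp_pos: [0.5802, 0.1023, 0.2663]
ee_rot: [[-0.997, 0.077, -0.003], [0.077, 0.997, -0.001], [0.003, -0.001, -1.0]]
wrist_force: [0.3, 0.3, -0.3]
gripper_width: 0.663
gripper_force: 0.0
```

Emit:
drive_tool(rows=[{"tx": 0.64, "ty": 3.93, "tz": 0, "ax": 0, "ay": 0, "az": 0, "claw": 5.8}, {"tx": 0.64, "ty": 3.93, "tz": 0, "ax": 0, "ay": 0, "az": 0, "claw": 5.8}, {"tx": 0.64, "ty": 3.93, "tz": 0, "ax": 0, "ay": 0, "az": 0, "claw": 5.8}, {"tx": 0.64, "ty": 3.93, "tz": 0, "ax": 0, "ay": 0, "az": 0, "claw": 5.8}, {"tx": 0, "ty": 0, "tz": 0, "ax": 0, "ay": 0, "az": 0, "claw": 5.8}, {"tx": 0, "ty": 0, "tz": 0, "ax": 0, "ay": 0, "az": 0, "claw": 5.8}])

```text
time_s: 7.53
tcp_pos: [0.5672, 0.2612, 0.2654]
ee_rot: [[-0.997, 0.074, -0.004], [0.074, 0.997, -0.002], [0.003, -0.003, -1.0]]
wrist_force: [0.1, -0.6, -0.5]
gripper_width: 0.666
gripper_force: 0.0
```

```bash
python3 -c "
from h import *
knob('side',.568,.27)
s=sense();p,d=capture('wrist');W=world('wrist',d,s).reshape(-1,3)
q=W[(np.hypot(W[:,0]-.571,W[:,1]-.303)<.08)&(W[:,2]>.138)&(W[:,2]<.152)];print(cv2.minAreaRect((q[:,:2]*1000).astype(np.float32)))
go(.568,.2603,.174,85.3)"
```

```text
side 124 [0.5698 0.2592 0.2105]
((571.5208129882812, 302.2327880859375), (93.77059936523438, 77.42254638671875), 85.51128387451172)
t 7.63 tcp [0.5679 0.2589 0.2665] yang 85.53 j [  39.   20.    8.   -0.  -78. -134.] w 5.78 F [ 0.7 -1.2  0.6]
shift cm [-0.01  0.16  9.25] az 0.004 then [-0.01  0.16  9.25]
```

Emit:
drive_tool(rows=[{"tx": 0, "ty": 0, "tz": 1.5, "ax": 0, "ay": 0, "az": 0, "claw": 5.8}, {"tx": 0, "ty": 0, "tz": 2, "ax": 0, "ay": 0, "az": 0, "claw": 5.8}, {"tx": 0, "ty": 0, "tz": 2, "ax": 0, "ay": 0, "az": 0, "claw": 5.8}, {"tx": 0, "ty": 0, "tz": 2, "ax": 0, "ay": 0, "az": 0, "claw": 5.8}, {"tx": 0, "ty": 0, "tz": 1.6, "ax": 0, "ay": 0, "az": 0, "claw": 5.8}, {"tx": 0, "ty": 0, "tz": 0, "ax": 0, "ay": 0, "az": 0, "claw": 3.6}, {"tx": 0, "ty": 0, "tz": 0, "ax": 0, "ay": 0, "az": 0, "claw": 3.6}, {"tx": 0, "ty": 0, "tz": 0, "ax": 0, "ay": 0, "az": 0, "claw": 3.6}, {"tx": 0, "ty": 0, "tz": 0, "ax": 0, "ay": 0, "az": 0, "claw": 3.6}])

```text
time_s: 8.38
tcp_pos: [0.5694, 0.2592, 0.1785]
ee_rot: [[-0.997, 0.08, 0.003], [0.08, 0.997, 0.001], [-0.002, 0.002, -1.0]]
wrist_force: [0.6, -0.2, -0.0]
gripper_width: 0.462
gripper_force: 0.0
```

Emit:
drive_tool(rows=[{"tx": 0, "ty": 0.45, "tz": 0, "ax": 0, "ay": 0, "az": 0, "claw": 3.6}, {"tx": 0, "ty": 0.45, "tz": 0, "ax": 0, "ay": 0, "az": 0, "claw": 3.6}, {"tx": 0, "ty": 0.45, "tz": 0, "ax": 0, "ay": 0, "az": 0, "claw": 3.6}, {"tx": 0, "ty": 0.45, "tz": 0, "ax": 0, "ay": 0, "az": 0, "claw": 3.6}, {"tx": 0, "ty": 0.4, "tz": 0, "ax": 0, "ay": 0, "az": 0, "claw": 3.6}])

```text
time_s: 8.8
tcp_pos: [0.5701, 0.2813, 0.177]
ee_rot: [[-0.997, 0.079, -0.0], [0.079, 0.997, -0.001], [0.0, -0.001, -1.0]]
wrist_force: [-0.1, -7.7, 5.0]
gripper_width: 0.414
gripper_force: 3.5
```

```bash
python3 -c "
from h import *
go(.5715,.3025,.174,85.3)"
```

```text
t 8.8 tcp [0.5701 0.2813 0.177 ] yang 85.49 j [  41.   24.    1.    0.  -67. -135.] w 3.6 F [-0.1 -7.7  5. ]
shift cm [0.03 2.12 0.3 ] az 0.0032 then [0.04 2.12 0.3 ]
```

Emit:
drive_tool(rows=[{"tx": 0, "ty": 0.4, "tz": 0, "ax": 0, "ay": 0, "az": 0, "claw": 3.6}, {"tx": 0, "ty": 0.4, "tz": 0, "ax": 0, "ay": 0, "az": 0, "claw": 3.6}, {"tx": 0, "ty": 0.4, "tz": 0, "ax": 0, "ay": 0, "az": 0, "claw": 3.6}, {"tx": 0, "ty": 0.4, "tz": 0, "ax": 0, "ay": 0, "az": 0, "claw": 3.6}, {"tx": 0, "ty": 0.4, "tz": 0, "ax": 0, "ay": 0, "az": 0, "claw": 3.6}, {"tx": 0, "ty": 0, "tz": 0, "ax": 0, "ay": 0, "az": 0, "claw": 3.6}, {"tx": 0, "ty": 0, "tz": 0, "ax": 0, "ay": 0, "az": 0, "claw": 3.6}])

```text
time_s: 9.38
tcp_pos: [0.5716, 0.3024, 0.176]
ee_rot: [[-0.997, 0.078, -0.0], [0.078, 0.997, 0.001], [0.0, 0.001, -1.0]]
wrist_force: [-0.8, 0.6, 0.9]
gripper_width: 0.412
gripper_force: 0.0
```

```bash
python3 -c "
from h import *
go(.5715,.3025,.174,85.3)"
```

```text
t 9.38 tcp [0.5716 0.3024 0.176 ] yang 85.5 j [  42.   25.    3.   -0.  -68. -137.] w 3.59 F [-0.8  0.6  0.9]
shift cm [0.01 0.01 0.2 ] az 0.0035 then [0.01 0.01 0.2 ]
```

Emit:
drive_tool(rows=[{"tx": 0, "ty": 0, "tz": 0, "ax": 0, "ay": 0, "az": 0, "claw": 4.6}, {"tx": 0, "ty": 0, "tz": 0, "ax": 0, "ay": 0, "az": 0, "claw": 4.6}, {"tx": 0, "ty": 0, "tz": -2.5, "ax": 0, "ay": 0, "az": 0, "claw": 5.0}, {"tx": 0, "ty": 0, "tz": -3.0, "ax": 0, "ay": 0, "az": 0, "claw": 8.7}, {"tx": 0, "ty": 0, "tz": -3.5, "ax": 0, "ay": 0, "az": -0.115, "claw": 8.7}, {"tx": 0, "ty": 0, "tz": 0, "ax": 0, "ay": 0, "az": -0.115, "claw": 8.7}, {"tx": 0, "ty": 0, "tz": 0, "ax": 0, "ay": 0, "az": -0.115, "claw": 8.7}, {"tx": 0, "ty": 0, "tz": 0, "ax": 0, "ay": 0, "az": -0.115, "claw": 8.7}, {"tx": 0, "ty": 0, "tz": 0, "ax": 0, "ay": 0, "az": -0.115, "claw": 8.7}, {"tx": 0, "ty": 0, "tz": 0, "ax": 0, "ay": 0, "az": -0.115, "claw": 8.7}])

```text
time_s: 10.22
tcp_pos: [0.5717, 0.3013, 0.2667]
ee_rot: [[-0.816, -0.578, 0.0], [-0.578, 0.816, 0.0], [-0.0, 0.0, -1.0]]
wrist_force: [-0.9, -0.8, -0.4]
gripper_width: 0.972
gripper_force: 0.0
```

Emit:
drive_tool(rows=[{"tx": 0, "ty": 0, "tz": 0, "ax": 0, "ay": 0, "az": -0.115, "claw": 8.7}, {"tx": 0, "ty": 0, "tz": 0, "ax": 0, "ay": 0, "az": -0.115, "claw": 8.7}, {"tx": 0, "ty": 0, "tz": 0, "ax": 0, "ay": 0, "az": -0.115, "claw": 8.7}, {"tx": 0, "ty": 0, "tz": 0, "ax": 0, "ay": 0, "az": 0, "claw": 8.7}])

```text
time_s: 10.55
tcp_pos: [0.5718, 0.3013, 0.2666]
ee_rot: [[-0.575, -0.818, -0.0], [-0.818, 0.575, 0.0], [-0.0, 0.0, -1.0]]
wrist_force: [0.2, -1.2, 0.1]
gripper_width: 0.992
gripper_force: 0.0
```

```bash
python3 -c "
from h import *
knob('side',.571,.29);knob('side',.613,-.28)
go(.37,.30,.265,145.1)"
```

```text
side 120 [0.5733 0.3014 0.2231]
side 78 [ 0.615  -0.2985  0.2226]
t 10.65 tcp [0.5718 0.3012 0.2667] yang 144.59 j [ 42.  22.  11.  -0. -79. -77.] w 8.72 F [ 0.1 -0.3 -0.1]
shift cm [11.79 16.37  0.17] az -0.0088 then [11.65 16.48  0.17]
```

Emit:
drive_tool(rows=[{"tx": 2.35, "ty": 3.3, "tz": 0, "ax": 0, "ay": 0, "az": 0, "claw": 8.7}, {"tx": 2.35, "ty": 3.3, "tz": 0, "ax": 0, "ay": 0, "az": 0, "claw": 8.7}, {"tx": 2.0, "ty": 3.3, "tz": 0, "ax": 0, "ay": 0, "az": 0, "claw": 8.7}, {"tx": 2.0, "ty": 3.3, "tz": 0, "ax": 0, "ay": 0, "az": 0, "claw": 8.7}, {"tx": 1.6, "ty": 3.3, "tz": 0, "ax": 0, "ay": 0, "az": 0, "claw": 8.7}, {"tx": 0.1, "ty": 1.5, "tz": 0, "ax": 0, "ay": 0, "az": 0, "claw": 8.7}, {"tx": 0, "ty": 0, "tz": 0, "ax": 0, "ay": 0, "az": 0, "claw": 8.7}, {"tx": 0, "ty": 0, "tz": 0, "ax": 0, "ay": 0, "az": 0, "claw": 8.7}])

```text
time_s: 11.32
tcp_pos: [0.3643, 0.3205, 0.2674]
ee_rot: [[-0.577, -0.817, 0.001], [-0.817, 0.577, 0.001], [-0.001, 0.0, -1.0]]
wrist_force: [0.4, 0.1, -0.1]
gripper_width: 0.999
gripper_force: 0.0
```

```bash
python3 -c "
from h import *
s=sense();p,d=capture('wrist');W=world('wrist',d,s);X,c=cloud('wrist',1,d);T=c['tool_from_camera'];Y=(X@T[:3,:3].T+T[:3,3])*1000
m=(W[...,2]>.115)&(W[...,2]<.135)&(np.hypot(W[...,0]-.361,W[...,1]-.322)<.05)
print(m.sum(),cv2.minEnclosingCircle((W[m][:,:2]*1000).astype(np.float32)),np.median(W[m][:,2]))
f=(d>0)&(Y[...,2]>-60)&(Y[...,2]<10)&(abs(Y[...,0])<30)&(abs(Y[...,1])<80)
for sg in(1,-1):
  q=Y[f&(Y[...,1]*sg>0)];print(sg,len(q),q.min(0).round(),q.max(0).round())
go(.361,.3225,.06,145)
cv2.imwrite('pics/w2.png',p[:,:,::-1])"
```

```text
3094 ((359.87371826171875, 321.37322998046875), 31.85601806640625) 0.12472833544301476
1 1021 [ -8.  42. -60.] [ 13.  52. -31.]
-1 1019 [ -8. -55. -60.] [ 13. -44. -31.]
t 11.37 tcp [0.365  0.3203 0.2671] yang 144.72 j [ 60.   5. -11.   0. -74. -96.] w 8.74 F [ 0.6 -0.2 -0.4]
shift cm [ 0.07  0.45 20.71] az -0.0048 then [ 0.06  0.45 20.71]
```

View pics/w2.png

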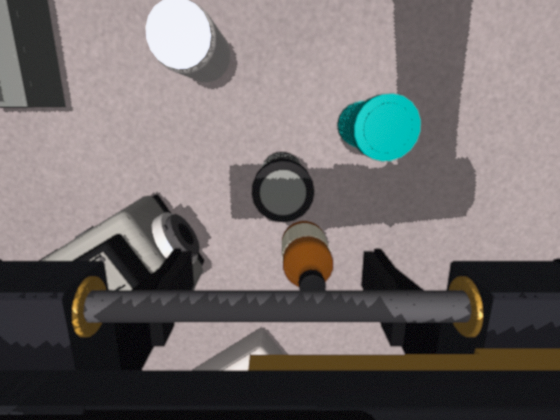

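The wrist view shows the black pusher at (283,190), upright, with its top measured at z 0.125. The bottle (308,260) and the turquoise decoy (388,128) are clear of the finger path. Descending to grip the cap.

Emit:
drive_tool(rows=[{"tx": 0.2, "ty": 0.45, "tz": 3.0, "ax": 0, "ay": 0, "az": 0, "claw": 8.7}, {"tx": 0, "ty": 0, "tz": 3.5, "ax": 0, "ay": 0, "az": 0, "claw": 8.7}, {"tx": 0, "ty": 0, "tz": 3.5, "ax": 0, "ay": 0, "az": 0, "claw": 8.7}, {"tx": 0, "ty": 0, "tz": 3.5, "ax": 0, "ay": 0, "az": 0, "claw": 8.7}, {"tx": 0, "ty": 0, "tz": 3.0, "ax": 0, "ay": 0, "az": 0, "claw": 8.7}, {"tx": 0, "ty": 0, "tz": 2.4, "ax": 0, "ay": 0, "az": 0, "claw": 8.7}, {"tx": 0, "ty": 0, "tz": 1.2, "ax": 0, "ay": 0, "az": 0, "claw": 8.7}, {"tx": 0, "ty": 0, "tz": 0.2, "ax": 0, "ay": 0, "az": 0, "claw": 8.7}, {"tx": 0, "ty": 0, "tz": 0, "ax": 0, "ay": 0, "az": 0, "claw": 8.7}])

```text
time_s: 12.12
tcp_pos: [0.3607, 0.3204, 0.0628]
ee_rot: [[-0.579, -0.816, -0.001], [-0.816, 0.579, -0.002], [0.002, -0.001, -1.0]]
wrist_force: [0.5, 0.3, 0.8]
gripper_width: 1.0
gripper_force: 0.0
```

Emit:
drive_tool(rows=[{"tx": 0, "ty": 0, "tz": 0, "ax": 0, "ay": 0, "az": 0, "claw": 5.5}, {"tx": 0, "ty": 0, "tz": 0, "ax": 0, "ay": 0, "az": 0, "claw": 5.5}, {"tx": 0, "ty": 0, "tz": 0, "ax": 0, "ay": 0, "az": 0, "claw": 5.5}, {"tx": 0, "ty": 0, "tz": 0, "ax": 0, "ay": 0, "az": 0, "claw": 5.5}, {"tx": 0, "ty": 0, "tz": 0, "ax": 0, "ay": 0, "az": 0, "claw": 5.5}, {"tx": 0, "ty": 0, "tz": 0, "ax": 0, "ay": 0, "az": 0, "claw": 5.5}])

```text
time_s: 12.62
tcp_pos: [0.3602, 0.3216, 0.0645]
ee_rot: [[-0.577, -0.817, 0.001], [-0.817, 0.577, 0.002], [-0.002, 0.0, -1.0]]
wrist_force: [-1.4, 0.2, 2.2]
gripper_width: 0.723
gripper_force: 30.0
```

```bash
python3 -c "
from h import *
go(.36,.3215,.265,145.1)"
```

```text
t 12.62 tcp [0.3602 0.3216 0.0645] yang 144.78 j [ 61.  16. -29.   0. -45. -96.] w 6.29 F [-1.4  0.2  2.2]
shift cm [-1.000e-02  1.000e-02 -2.005e+01] az -0.0056 then [-1.000e-02  1.000e-02 -2.005e+01]
```

Emit:
drive_tool(rows=[{"tx": 0, "ty": 0, "tz": -1.5, "ax": 0, "ay": 0, "az": 0, "claw": 5.5}, {"tx": 0, "ty": 0, "tz": -3, "ax": 0, "ay": 0, "az": 0, "claw": 5.5}, {"tx": 0, "ty": 0, "tz": -3.5, "ax": 0, "ay": 0, "az": 0, "claw": 5.5}, {"tx": 0, "ty": 0, "tz": -3.5, "ax": 0, "ay": 0, "az": 0, "claw": 5.5}, {"tx": 0, "ty": 0, "tz": -3.5, "ax": 0, "ay": 0, "az": 0, "claw": 5.5}, {"tx": 0, "ty": 0, "tz": -1.5, "ax": 0, "ay": 0, "az": 0, "claw": 5.5}, {"tx": 0, "ty": 0, "tz": 0, "ax": 0, "ay": 0, "az": 0, "claw": 5.5}])

```text
time_s: 13.2
tcp_pos: [0.3613, 0.3228, 0.233]
ee_rot: [[-0.577, -0.817, 0.005], [-0.817, 0.577, 0.007], [-0.009, -0.0, -1.0]]
wrist_force: [0.3, -0.8, -2.4]
gripper_width: 0.723
gripper_force: 30.0
```

```bash
python3 -c "
from h import *
go(.509,-.019,.225,145.1);print(sense()['gripper_force'])"
```

```text
t 13.2 tcp [0.3613 0.3228 0.233 ] yang 144.79 j [ 61.   6. -15.   0. -69. -96.] w 6.29 F [ 0.3 -0.8 -2.4]
shift cm [ 19.42 -31.77   0.63] az -0.0054 then [ 19.59 -31.67   0.63]
29.995009818230756
```

Emit:
drive_tool(rows=[{"tx": 1.3, "ty": -2.1, "tz": 0, "ax": 0, "ay": 0, "az": 0, "claw": 5.5}, {"tx": 2.1, "ty": -3.4, "tz": 0, "ax": 0, "ay": 0, "az": 0, "claw": 5.5}, {"tx": 2.1, "ty": -3.4, "tz": 0, "ax": 0, "ay": 0, "az": 0, "claw": 5.5}, {"tx": 2.1, "ty": -3.4, "tz": 0, "ax": 0, "ay": 0, "az": 0, "claw": 5.5}, {"tx": 2.1, "ty": -3.4, "tz": 0, "ax": 0, "ay": 0, "az": 0, "claw": 5.5}, {"tx": 2.1, "ty": -3.4, "tz": 0, "ax": 0, "ay": 0, "az": 0, "claw": 5.5}, {"tx": 2.1, "ty": -3.4, "tz": 0, "ax": 0, "ay": 0, "az": 0, "claw": 5.5}, {"tx": 2.1, "ty": -3.4, "tz": 0, "ax": 0, "ay": 0, "az": 0, "claw": 5.5}, {"tx": 2.1, "ty": -3.4, "tz": 0, "ax": 0, "ay": 0, "az": 0, "claw": 5.5}, {"tx": 1.3, "ty": -2.4, "tz": 0, "ax": 0, "ay": 0, "az": 0, "claw": 5.5}])

```text
time_s: 14.03
tcp_pos: [0.5062, -0.0232, 0.2267]
ee_rot: [[-0.579, -0.816, -0.004], [-0.816, 0.579, -0.001], [0.003, 0.003, -1.0]]
wrist_force: [0.8, 1.5, -1.8]
gripper_width: 0.724
gripper_force: 30.0
```

Emit:
drive_tool(rows=[{"tx": 0, "ty": 0, "tz": 0, "ax": 0, "ay": 0, "az": 0, "claw": 5.5}, {"tx": 0, "ty": 0, "tz": 0, "ax": 0, "ay": 0, "az": 0, "claw": 5.5}, {"tx": 0, "ty": 0, "tz": 0, "ax": 0, "ay": 0, "az": 0, "claw": 5.5}])

```text
time_s: 14.28
tcp_pos: [0.5059, -0.0203, 0.2271]
ee_rot: [[-0.577, -0.816, -0.003], [-0.816, 0.577, -0.0], [0.002, 0.003, -1.0]]
wrist_force: [-0.1, 0.5, -1.8]
gripper_width: 0.724
gripper_force: 30.0
```

```bash
cat >> h.py <<'E'
def cratepose(n,c=(.51,-.0175)):
    s=sense();p,d=capture(n);W=world(n,d,s)
    m=(np.hypot(W[...,0]-c[0],W[...,1]-c[1])<.135)&(W[...,2]>.066)&(W[...,2]<.08)
    P=W[m];r=cv2.minAreaRect((P[:,:2]*1000).astype(np.float32));print(n,"rim",len(P),np.round(r[0],1),np.round(r[1],1),round(r[2],2))
    u=np.array([.572,.82]);v=np.array([.82,-.572]);q=(P[:,:2]-c)*1000
    a,b=q@v,q@u
    print(" x hist",[(int(k),int(h)) for h,k in zip(*np.histogram(a,np.arange(-52,53,4))) if h>5])
    print(" y ext",np.percentile(b,[.5,99.5]).round(1),"zmed",np.median(P[:,2]).round(4))
    return p,W
E
python3 -c "
from h import *
go(.509,-.019,.1,145.1)
p,W=cratepose('wrist')
cv2.imwrite('pics/w3.png',p[:,:,::-1]);cratepose('top')
s=sense();q=W[(np.hypot(W[...,0]-.465,W[...,1]+.073)<.045)&(W[...,2]>.1)&(W[...,2]<.125)];print('jar',len(q),cv2.minEnclosingCircle((q[:,:2]*1000).astype(np.float32)))
"
```

```text
t 14.28 tcp [ 0.5059 -0.0203  0.2271] yang 144.73 j [ 16.   9. -12.  -0. -69. -51.] w 6.3 F [-0.1  0.5 -1.8]
shift cm [-0.31 -0.21 12.71] az -0.0065 then [-0.31 -0.22 12.71]
wrist rim 2781 [490.  -48.1] [148.8  89.6] 55.07
 x hist [(-44, 482), (-40, 503), (-36, 124), (-32, 28), (-28, 31), (-24, 30), (-20, 28), (-16, 28), (-12, 28), (-8, 32), (-4, 24), (0, 23), (4, 24), (8, 26), (12, 28), (16, 24), (20, 24), (24, 25), (28, 28), (32, 24), (36, 387), (40, 566), (44, 264)]
 y ext [-110.7   30.7] zmed 0.0743
top rim 266 [509.1 -17. ] [219.   90.5] 55.61
 x hist [(-48, 21), (-44, 39), (-40, 32), (-36, 9), (-32, 7), (-28, 7), (-24, 6), (-20, 6), (0, 7), (8, 6), (32, 7), (36, 49), (40, 38)]
 y ext [-109.2  108.8] zmed 0.0748
jar 3197 ((466.63671875, -76.19415283203125), 27.39680290222168)
```

View pics/w3.png

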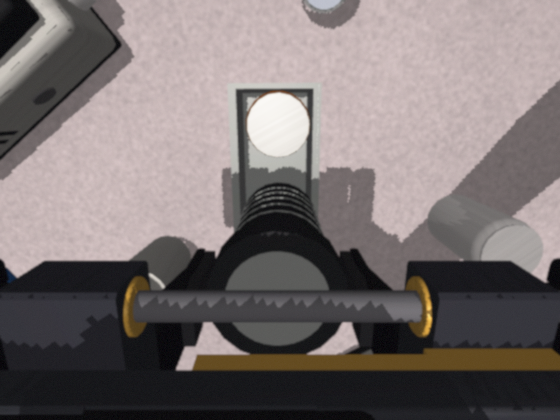

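The wrist view shows the jar at (280,125) in the grey crate, the crate walls vertical at columns 238 and 315, and the pusher held centrally at (280,300) over the free middle. Lowering slowly.

Emit:
drive_tool(rows=[{"tx": 0.0, "ty": -0.15, "tz": 0.6, "ax": 0, "ay": 0, "az": 0, "claw": 5.5}, {"tx": 0, "ty": 0, "tz": 2, "ax": 0, "ay": 0, "az": 0, "claw": 5.5}, {"tx": 0, "ty": 0, "tz": 2, "ax": 0, "ay": 0, "az": 0, "claw": 5.5}, {"tx": 0, "ty": 0, "tz": 2, "ax": 0, "ay": 0, "az": 0, "claw": 5.5}, {"tx": 0, "ty": 0, "tz": 2, "ax": 0, "ay": 0, "az": 0, "claw": 5.5}, {"tx": 0, "ty": 0, "tz": 1.5, "ax": 0, "ay": 0, "az": 0, "claw": 5.5}, {"tx": 0, "ty": 0, "tz": 1, "ax": 0, "ay": 0, "az": 0, "claw": 5.5}, {"tx": 0, "ty": 0, "tz": 1, "ax": 0, "ay": 0, "az": 0, "claw": 5.5}, {"tx": 0, "ty": 0, "tz": 1, "ax": 0, "ay": 0, "az": 0, "claw": 5.5}])

```text
time_s: 15.13
tcp_pos: [0.5086, -0.0207, 0.0974]
ee_rot: [[-0.576, -0.817, 0.001], [-0.817, 0.576, 0.0], [-0.001, -0.001, -1.0]]
wrist_force: [0.7, -1.4, -1.8]
gripper_width: 0.723
gripper_force: 30.0
```

Emit:
drive_tool(rows=[{"tx": 0, "ty": 0, "tz": 1, "ax": 0, "ay": 0, "az": 0, "claw": 5.5}, {"tx": 0, "ty": 0, "tz": 0.6, "ax": 0, "ay": 0, "az": 0, "claw": 5.5}, {"tx": 0, "ty": 0, "tz": 0.5, "ax": 0, "ay": 0, "az": 0, "claw": 5.5}, {"tx": 0, "ty": 0, "tz": 0.2, "ax": 0, "ay": 0, "az": 0, "claw": 5.5}, {"tx": 0, "ty": 0, "tz": 0, "ax": 0, "ay": 0, "az": 0, "claw": 5.5}, {"tx": 0, "ty": 0, "tz": 0, "ax": 0, "ay": 0, "az": 0, "claw": 5.5}])

```text
time_s: 15.63
tcp_pos: [0.5086, -0.0212, 0.0751]
ee_rot: [[-0.577, -0.817, 0.001], [-0.817, 0.577, 0.0], [-0.0, -0.001, -1.0]]
wrist_force: [-0.1, -0.6, -1.5]
gripper_width: 0.722
gripper_force: 30.0
```

```bash
python3 -c "
from h import *
go(.5072,-.0215,.0695,145.1)"
```

```text
t 15.63 tcp [ 0.5086 -0.0212  0.0751] yang 144.77 j [ 16.  18. -25.   0. -48. -51.] w 6.28 F [-0.1 -0.6 -1.5]
shift cm [0.1  0.09 0.56] az -0.0058 then [0.1  0.09 0.56]
```

Emit:
drive_tool(rows=[{"tx": 0, "ty": 0, "tz": 0.2, "ax": 0, "ay": 0, "az": 0, "claw": 5.5}, {"tx": 0, "ty": 0, "tz": 0.2, "ax": 0, "ay": 0, "az": 0, "claw": 5.5}, {"tx": 0, "ty": 0, "tz": 0.1, "ax": 0, "ay": 0, "az": 0, "claw": 5.5}, {"tx": 0, "ty": 0, "tz": 0, "ax": 0, "ay": 0, "az": 0, "claw": 5.5}, {"tx": 0, "ty": 0, "tz": 0, "ax": 0, "ay": 0, "az": 0, "claw": 5.5}])

```text
time_s: 16.05
tcp_pos: [0.5082, -0.0212, 0.0698]
ee_rot: [[-0.577, -0.817, 0.0], [-0.817, 0.577, -0.0], [-0.0, -0.0, -1.0]]
wrist_force: [-0.3, -0.2, -1.7]
gripper_width: 0.727
gripper_force: 30.0
```

Emit:
drive_tool(rows=[{"tx": 0, "ty": 0, "tz": 0.1, "ax": 0, "ay": 0, "az": 0, "claw": 5.5}, {"tx": 0, "ty": 0, "tz": 0, "ax": 0, "ay": 0, "az": 0, "claw": 5.5}, {"tx": 0, "ty": 0, "tz": 0, "ax": 0, "ay": 0, "az": 0, "claw": 5.5}])

```text
time_s: 16.3
tcp_pos: [0.5084, -0.0211, 0.0695]
ee_rot: [[-0.577, -0.817, 0.001], [-0.817, 0.577, 0.0], [-0.0, -0.001, -1.0]]
wrist_force: [-2.3, 1.4, 5.0]
gripper_width: 0.723
gripper_force: 30.0
```

Emit:
drive_tool(rows=[{"tx": 0, "ty": 0, "tz": 0, "ax": 0, "ay": 0, "az": 0, "claw": 6.6}, {"tx": 0, "ty": 0, "tz": 0, "ax": 0, "ay": 0, "az": 0, "claw": 7.2}, {"tx": 0, "ty": 0, "tz": 0, "ax": 0, "ay": 0, "az": 0, "claw": 8.0}, {"tx": 0, "ty": 0, "tz": 0, "ax": 0, "ay": 0, "az": 0, "claw": 8.6}, {"tx": 0, "ty": 0, "tz": 0, "ax": 0, "ay": 0, "az": 0, "claw": 8.6}, {"tx": 0, "ty": 0, "tz": -1.5, "ax": 0, "ay": 0, "az": 0, "claw": 8.6}, {"tx": 0, "ty": 0, "tz": -3, "ax": 0, "ay": 0, "az": 0, "claw": 8.6}, {"tx": 0, "ty": 0, "tz": -3.5, "ax": 0, "ay": 0, "az": 0.1, "claw": 8.6}, {"tx": 0, "ty": 0, "tz": -3.5, "ax": 0, "ay": 0, "az": 0.1, "claw": 8.6}, {"tx": 0, "ty": 0, "tz": -3.5, "ax": 0, "ay": 0, "az": 0.1, "claw": 8.6}])

```text
time_s: 17.13
tcp_pos: [0.5079, -0.0213, 0.2203]
ee_rot: [[-0.796, -0.606, -0.0], [-0.606, 0.796, -0.0], [0.0, 0.0, -1.0]]
wrist_force: [1.5, 0.2, -0.2]
gripper_width: 0.99
gripper_force: 0.0
```

Emit:
drive_tool(rows=[{"tx": 0, "ty": 0, "tz": -3.5, "ax": 0, "ay": 0, "az": 0.1, "claw": 8.6}, {"tx": 0, "ty": 0, "tz": 0, "ax": 0, "ay": 0, "az": 0.1, "claw": 8.6}, {"tx": 0, "ty": 0, "tz": 0, "ax": 0, "ay": 0, "az": 0.096, "claw": 8.6}, {"tx": 0, "ty": 0, "tz": 0, "ax": 0, "ay": 0, "az": 0, "claw": 8.6}])

```text
time_s: 17.47
tcp_pos: [0.5082, -0.0211, 0.2543]
ee_rot: [[-0.937, -0.35, 0.001], [-0.35, 0.937, 0.001], [-0.001, 0.0, -1.0]]
wrist_force: [-0.4, -0.6, -0.6]
gripper_width: 0.99
gripper_force: 0.0
```

```bash
python3 -c "
from h import *
go(.3965,-.3125,.265,110.7)
for n in('top','side'):
  p,d=capture(n);W=world(n,d);q=W[(np.hypot(W[...,0]-.508,W[...,1]+.021)<.05)&(W[...,2]>.12)&(W[...,2]<.145)];print(n,len(q),cv2.minEnclosingCircle((q[:,:2]*1000).astype(np.float32)),np.median(q[:,2]))
"
```

```text
t 17.47 tcp [ 0.5082 -0.0211  0.2543] yang 110.52 j [ 16.   8.  -9.  -0. -73. -85.] w 8.61 F [-0.4 -0.6 -0.6]
shift cm [ 20.68 -23.38  -1.11] az -0.0032 then [ 20.75 -23.31  -1.11]
top 291 ((506.9205322265625, -18.948423385620117), 31.591920852661133) 0.1298107849151403
side 295 ((501.5802307128906, -25.599924087524414), 41.14384460449219) 0.1320082336509003
```

The pusher's top is at z 0.130, so it stands on the crate floor. Now the cup.

Emit:
drive_tool(rows=[{"tx": 2.6, "ty": -2.92, "tz": -0.1, "ax": 0, "ay": 0, "az": 0, "claw": 8.7}, {"tx": 2.6, "ty": -2.92, "tz": -0.2, "ax": 0, "ay": 0, "az": 0, "claw": 8.7}, {"tx": 2.6, "ty": -2.92, "tz": -0.2, "ax": 0, "ay": 0, "az": 0, "claw": 8.7}, {"tx": 2.6, "ty": -2.92, "tz": -0.2, "ax": 0, "ay": 0, "az": 0, "claw": 8.7}, {"tx": 2.6, "ty": -2.92, "tz": -0.2, "ax": 0, "ay": 0, "az": 0, "claw": 8.7}, {"tx": 2.6, "ty": -2.92, "tz": -0.2, "ax": 0, "ay": 0, "az": 0, "claw": 8.7}, {"tx": 2.6, "ty": -2.92, "tz": 0, "ax": 0, "ay": 0, "az": 0, "claw": 8.7}, {"tx": 2.5, "ty": -2.87, "tz": 0, "ax": 0, "ay": 0, "az": 0, "claw": 8.7}, {"tx": 0, "ty": 0, "tz": 0, "ax": 0, "ay": 0, "az": 0, "claw": 8.7}, {"tx": 0, "ty": 0, "tz": 0, "ax": 0, "ay": 0, "az": 0, "claw": 8.7}])

```text
time_s: 18.4
tcp_pos: [0.3953, -0.3138, 0.2638]
ee_rot: [[-0.937, -0.35, -0.002], [-0.35, 0.937, 0.001], [0.002, 0.001, -1.0]]
wrist_force: [0.5, -0.3, 0.1]
gripper_width: 0.996
gripper_force: 0.0
```

```bash
python3 -c "
from h import *
s=sense();p,d=capture('wrist');W=world('wrist',d,s)
m=(W[...,2]>.108)&(W[...,2]<.125)&(np.hypot(W[...,0]-.397,W[...,1]+.312)<.06)
print(m.sum(),cv2.minAreaRect((W[m][:,:2]*1000).astype(np.float32)),np.median(W[m][:,2]))
go(.3965,-.3125,.065,110.7)
cv2.imwrite('pics/w4.png',p[:,:,::-1])"
```

```text
944 ((396.1177978515625, -314.8022766113281), (61.584197998046875, 62.10032653808594), 20.593473434448242) 0.11679707236517763
t 18.45 tcp [ 0.3959 -0.3127  0.264 ] yang 110.58 j [-20.   8.  -9.  -0. -74. -50.] w 8.68 F [0.5 1.  0.8]
shift cm [-0.09 -0.02 19.9 ] az -0.0021 then [-0.09 -0.02 19.9 ]
```

View pics/w4.png

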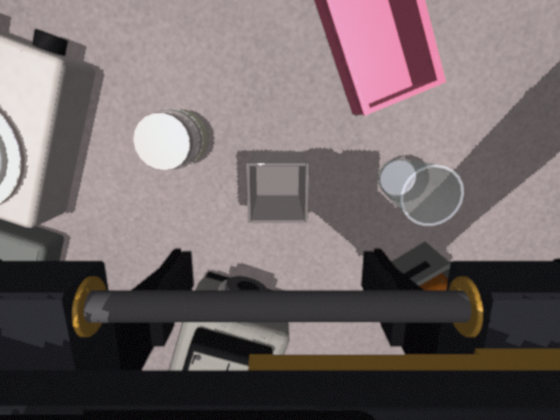

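The open square cup is at (278,192), squared to the fingers, and the tub, beaker and pink crate are clear. Descending to grip it.

Emit:
drive_tool(rows=[{"tx": 0, "ty": -0.1, "tz": 3.0, "ax": 0, "ay": 0, "az": 0, "claw": 8.7}, {"tx": 0, "ty": 0, "tz": 3.5, "ax": 0, "ay": 0, "az": 0, "claw": 8.7}, {"tx": 0, "ty": 0, "tz": 3.5, "ax": 0, "ay": 0, "az": 0, "claw": 8.7}, {"tx": 0, "ty": 0, "tz": 3.5, "ax": 0, "ay": 0, "az": 0, "claw": 8.7}, {"tx": 0, "ty": 0, "tz": 3.2, "ax": 0, "ay": 0, "az": 0, "claw": 8.7}, {"tx": 0, "ty": 0, "tz": 2.8, "ax": 0, "ay": 0, "az": 0, "claw": 8.7}, {"tx": 0, "ty": 0, "tz": 1.5, "ax": 0, "ay": 0, "az": 0, "claw": 8.7}, {"tx": 0, "ty": 0, "tz": 0.2, "ax": 0, "ay": 0, "az": 0, "claw": 8.7}, {"tx": 0, "ty": 0, "tz": 0, "ax": 0, "ay": 0, "az": 0, "claw": 8.7}])

```text
time_s: 19.2
tcp_pos: [0.397, -0.3121, 0.0521]
ee_rot: [[-0.935, -0.355, -0.002], [-0.355, 0.935, 0.001], [0.002, 0.001, -1.0]]
wrist_force: [0.8, 0.3, 0.1]
gripper_width: 0.998
gripper_force: 0.0
```

Emit:
drive_tool(rows=[{"tx": 0, "ty": 0, "tz": 0, "ax": 0, "ay": 0, "az": 0, "claw": 6.8}, {"tx": 0, "ty": 0, "tz": 0, "ax": 0, "ay": 0, "az": 0, "claw": 6.0}, {"tx": 0, "ty": 0, "tz": 0, "ax": 0, "ay": 0, "az": 0, "claw": 5.6}, {"tx": 0, "ty": 0, "tz": 0, "ax": 0, "ay": 0, "az": 0, "claw": 5.6}, {"tx": 0, "ty": 0, "tz": 0, "ax": 0, "ay": 0, "az": 0, "claw": 5.6}, {"tx": 0, "ty": 0, "tz": 0, "ax": 0, "ay": 0, "az": 0, "claw": 5.6}])

```text
time_s: 19.7
tcp_pos: [0.3972, -0.3133, 0.0535]
ee_rot: [[-0.936, -0.352, 0.001], [-0.352, 0.936, -0.0], [-0.001, -0.001, -1.0]]
wrist_force: [0.3, 1.9, 3.9]
gripper_width: 0.712
gripper_force: 30.0
```

```bash
python3 -c "
from h import *
go(.3965,-.3125,.22,144.8)"
```

```text
t 19.7 tcp [ 0.3972 -0.3133  0.0535] yang 110.62 j [-20.  19. -27.  -0. -44. -50.] w 6.19 F [0.3 1.9 3.9]
shift cm [  0.02   0.08 -16.65] az -0.5966 then [ -0.03   0.08 -16.65]
```

Emit:
drive_tool(rows=[{"tx": 0, "ty": 0, "tz": -1.5, "ax": 0, "ay": 0, "az": 0, "claw": 5.6}, {"tx": 0, "ty": 0, "tz": -3, "ax": 0, "ay": 0, "az": 0, "claw": 5.6}, {"tx": 0, "ty": 0, "tz": -3.5, "ax": 0, "ay": 0, "az": 0, "claw": 5.6}, {"tx": 0, "ty": 0, "tz": -3.5, "ax": 0, "ay": 0, "az": -0.1, "claw": 5.6}, {"tx": 0, "ty": 0, "tz": -3.5, "ax": 0, "ay": 0, "az": -0.1, "claw": 5.6}, {"tx": 0, "ty": 0, "tz": -2.2, "ax": 0, "ay": 0, "az": -0.1, "claw": 5.6}, {"tx": 0, "ty": 0, "tz": 0, "ax": 0, "ay": 0, "az": -0.1, "claw": 5.6}, {"tx": 0, "ty": 0, "tz": 0, "ax": 0, "ay": 0, "az": -0.1, "claw": 5.6}, {"tx": 0, "ty": 0, "tz": 0, "ax": 0, "ay": 0, "az": -0.1, "claw": 5.6}, {"tx": 0, "ty": 0, "tz": 0, "ax": 0, "ay": 0, "az": 0, "claw": 5.6}])

```text
time_s: 20.53
tcp_pos: [0.3963, -0.3129, 0.2243]
ee_rot: [[-0.573, -0.82, -0.001], [-0.82, 0.573, 0.001], [-0.0, 0.001, -1.0]]
wrist_force: [0.6, -0.3, -2.7]
gripper_width: 0.711
gripper_force: 30.0
```

```bash
python3 -c "
from h import *
go(.5478,.0367,.225,145)"
```

```text
t 20.53 tcp [ 0.3963 -0.3129  0.2243] yang 145.06 j [-20.   9. -13.  -0. -68. -15.] w 6.19 F [ 0.6 -0.3 -2.7]
shift cm [-37.33   7.6   -0.05] az 0.0011 then [-37.32   7.64  -0.05]
```

Emit:
drive_tool(rows=[{"tx": -3.0, "ty": 0.6, "tz": 0, "ax": 0, "ay": 0, "az": 0, "claw": 5.6}, {"tx": -3.9, "ty": 0.8, "tz": 0, "ax": 0, "ay": 0, "az": 0, "claw": 5.6}, {"tx": -3.9, "ty": 0.8, "tz": 0, "ax": 0, "ay": 0, "az": 0, "claw": 5.6}, {"tx": -3.9, "ty": 0.8, "tz": 0, "ax": 0, "ay": 0, "az": 0, "claw": 5.6}, {"tx": -3.9, "ty": 0.8, "tz": 0, "ax": 0, "ay": 0, "az": 0, "claw": 5.6}, {"tx": -3.9, "ty": 0.8, "tz": 0, "ax": 0, "ay": 0, "az": 0, "claw": 5.6}, {"tx": -3.9, "ty": 0.8, "tz": 0, "ax": 0, "ay": 0, "az": 0, "claw": 5.6}, {"tx": -3.9, "ty": 0.8, "tz": 0, "ax": 0, "ay": 0, "az": 0, "claw": 5.6}, {"tx": -3.9, "ty": 0.8, "tz": 0, "ax": 0, "ay": 0, "az": 0, "claw": 5.6}, {"tx": -3.1, "ty": 0.6, "tz": 0, "ax": 0, "ay": 0, "az": 0, "claw": 5.6}])

```text
time_s: 21.37
tcp_pos: [0.549, 0.0386, 0.2242]
ee_rot: [[-0.575, -0.818, -0.001], [-0.818, 0.575, 0.0], [0.0, 0.001, -1.0]]
wrist_force: [-0.3, -0.3, -2.6]
gripper_width: 0.71
gripper_force: 30.0
```

Emit:
drive_tool(rows=[{"tx": 0, "ty": 0, "tz": 0, "ax": 0, "ay": 0, "az": 0, "claw": 5.6}, {"tx": 0, "ty": 0, "tz": 0, "ax": 0, "ay": 0, "az": 0, "claw": 5.6}, {"tx": 0, "ty": 0, "tz": 0, "ax": 0, "ay": 0, "az": 0, "claw": 5.6}])

```text
time_s: 21.62
tcp_pos: [0.548, 0.0358, 0.224]
ee_rot: [[-0.575, -0.818, -0.002], [-0.818, 0.575, -0.0], [0.001, 0.001, -1.0]]
wrist_force: [-0.1, -0.2, -1.6]
gripper_width: 0.709
gripper_force: 30.0
```

```bash
python3 -c "
from h import *
go(.5478,.0367,.1,145)
s=sense();p,d=capture('wrist');W=world('wrist',d,s)
u=np.array([.572,.82]);v=np.array([.82,-.572]);c=np.array([.5095,-.0182])
def loc(P):
  q=(P[:,:2]-c)*1000;return np.c_[q@v,q@u]
m=(np.hypot(W[...,0]-.508,W[...,1]+.02)<.045)&(W[...,2]>.12)&(W[...,2]<.14)
print('pusher',m.sum(),cv2.minEnclosingCircle(loc(W[m]).astype(np.float32)))
m=(np.hypot(W[...,0]-.466,W[...,1]+.075)<.045)&(W[...,2]>.105)&(W[...,2]<.125)
print('jar',m.sum(),cv2.minEnclosingCircle(loc(W[m]).astype(np.float32)))
m=(np.hypot(W[...,0]-.5095,W[...,1]+.0182)<.135)&(W[...,2]>.066)&(W[...,2]<.08)
q=loc(W[m]);print('rim',cv2.minAreaRect(q.astype(np.float32)))
X,cc=cloud('wrist',1,d);T=cc['tool_from_camera'];Y=(X@T[:3,:3].T+T[:3,3])*1000
m=(d>0)&(Y[...,2]>-72)&(Y[...,2]<-58)&(abs(Y[...,1])<30)&(abs(Y[...,0])<50)
print('cup tool',Y[m].min(0).round(1),Y[m].max(0).round(1))
cv2.imwrite('pics/w5.png',p[:,:,::-1])
p,d=capture('top');W=world('top',d);m=(np.hypot(W[...,0]-.5478,W[...,1]-.0367)<.06)&(W[...,2]>.25)&(W[...,2]<.3);print('top cup',m.sum())
"
```

```text
t 21.62 tcp [0.548  0.0358 0.224 ] yang 144.92 j [ 21.  13.  -7.  -0. -70. -56.] w 6.17 F [-0.1 -0.2 -1.6]
shift cm [-0.08  0.05 12.4 ] az -0.0014 then [-0.08  0.05 12.4 ]
pusher 4878 ((0.6352558135986328, -3.049673557281494), 31.843399047851562)
jar 3990 ((-1.6812469959259033, -71.82780456542969), 27.38202476501465)
rim ((1.16009521484375, -27.779190063476562), (160.5995330810547, 89.778564453125), 89.97361755371094)
cup tool [-27.5 -30.  -71.9] [ 33.5  29.9 -58. ]
top cup 109
```

View pics/w5.png

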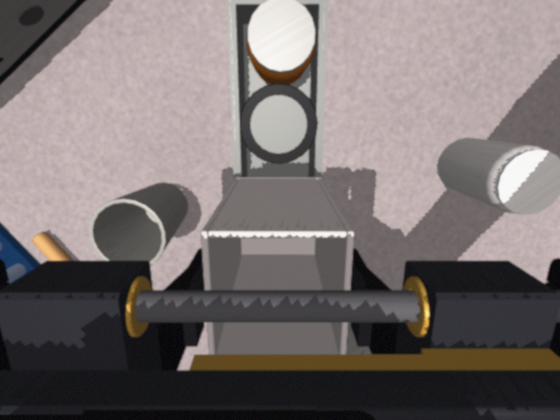

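The wrist view shows the jar (280,35), pusher (280,123) and cup edge (row 235) in line and square in the crate. The measured cup-to-pusher gap is about 4 mm, so I'll shift the cup 2.5 mm outward and lower it.

Emit:
drive_tool(rows=[{"tx": -0.3, "ty": -0.05, "tz": 0.6, "ax": 0, "ay": 0, "az": 0, "claw": 5.6}, {"tx": 0, "ty": 0, "tz": 2, "ax": 0, "ay": 0, "az": 0, "claw": 5.6}, {"tx": 0, "ty": 0, "tz": 2, "ax": 0, "ay": 0, "az": 0, "claw": 5.6}, {"tx": 0, "ty": 0, "tz": 2, "ax": 0, "ay": 0, "az": 0, "claw": 5.6}, {"tx": 0, "ty": 0, "tz": 1.5, "ax": 0, "ay": 0, "az": 0, "claw": 5.6}, {"tx": 0, "ty": 0, "tz": 1, "ax": 0, "ay": 0, "az": 0, "claw": 5.6}, {"tx": 0, "ty": 0, "tz": 0.5, "ax": 0, "ay": 0, "az": 0, "claw": 5.6}, {"tx": 0, "ty": 0, "tz": 0, "ax": 0, "ay": 0, "az": 0, "claw": 5.6}])

```text
time_s: 22.38
tcp_pos: [0.5501, 0.0375, 0.1278]
ee_rot: [[-0.575, -0.818, -0.002], [-0.818, 0.575, -0.001], [0.002, 0.001, -1.0]]
wrist_force: [-0.5, 0.6, -1.6]
gripper_width: 0.704
gripper_force: 30.0
```

Emit:
drive_tool(rows=[{"tx": 0, "ty": 0, "tz": 1, "ax": 0, "ay": 0, "az": 0, "claw": 5.6}, {"tx": 0, "ty": 0, "tz": 1, "ax": 0, "ay": 0, "az": 0, "claw": 5.6}, {"tx": 0, "ty": 0, "tz": 1, "ax": 0, "ay": 0, "az": 0, "claw": 5.6}, {"tx": 0, "ty": 0, "tz": 1, "ax": 0, "ay": 0, "az": 0, "claw": 5.6}, {"tx": 0, "ty": 0, "tz": 1, "ax": 0, "ay": 0, "az": 0, "claw": 5.6}, {"tx": 0, "ty": 0, "tz": 0.9, "ax": 0, "ay": 0, "az": 0, "claw": 5.6}, {"tx": 0, "ty": 0, "tz": 0.5, "ax": 0, "ay": 0, "az": 0, "claw": 5.6}, {"tx": 0, "ty": 0, "tz": 0, "ax": 0, "ay": 0, "az": 0, "claw": 5.6}, {"tx": 0, "ty": 0, "tz": 0, "ax": 0, "ay": 0, "az": 0, "claw": 5.6}])

```text
time_s: 23.13
tcp_pos: [0.5508, 0.0381, 0.0645]
ee_rot: [[-0.573, -0.819, -0.0], [-0.819, 0.573, -0.0], [0.001, 0.0, -1.0]]
wrist_force: [0.8, 0.5, -2.4]
gripper_width: 0.708
gripper_force: 30.0
```

Emit:
drive_tool(rows=[{"tx": 0, "ty": 0, "tz": 0.2, "ax": 0, "ay": 0, "az": 0, "claw": 5.6}, {"tx": 0, "ty": 0, "tz": 0.2, "ax": 0, "ay": 0, "az": 0, "claw": 5.6}, {"tx": 0, "ty": 0, "tz": 0.15, "ax": 0, "ay": 0, "az": 0, "claw": 5.6}, {"tx": 0, "ty": 0, "tz": 0, "ax": 0, "ay": 0, "az": 0, "claw": 5.6}, {"tx": 0, "ty": 0, "tz": 0, "ax": 0, "ay": 0, "az": 0, "claw": 5.6}])

```text
time_s: 23.55
tcp_pos: [0.5508, 0.0381, 0.0593]
ee_rot: [[-0.574, -0.819, 0.0], [-0.819, 0.574, 0.0], [-0.0, -0.0, -1.0]]
wrist_force: [-0.5, -0.6, -1.1]
gripper_width: 0.71
gripper_force: 30.0
```

Emit:
drive_tool(rows=[{"tx": 0, "ty": 0, "tz": 0.1, "ax": 0, "ay": 0, "az": 0, "claw": 5.6}, {"tx": 0, "ty": 0, "tz": 0, "ax": 0, "ay": 0, "az": 0, "claw": 5.6}, {"tx": 0, "ty": 0, "tz": 0, "ax": 0, "ay": 0, "az": 0, "claw": 5.6}])

```text
time_s: 23.8
tcp_pos: [0.551, 0.0381, 0.0586]
ee_rot: [[-0.574, -0.819, 0.001], [-0.819, 0.574, 0.0], [-0.0, -0.001, -1.0]]
wrist_force: [-0.6, -0.3, -0.2]
gripper_width: 0.711
gripper_force: 30.0
```

Emit:
drive_tool(rows=[{"tx": 0, "ty": 0, "tz": 0.05, "ax": 0, "ay": 0, "az": 0, "claw": 5.6}, {"tx": 0, "ty": 0, "tz": 0, "ax": 0, "ay": 0, "az": 0, "claw": 6.4}, {"tx": 0, "ty": 0, "tz": 0, "ax": 0, "ay": 0, "az": 0, "claw": 7.0}, {"tx": 0, "ty": 0, "tz": 0, "ax": 0, "ay": 0, "az": 0, "claw": 8.0}, {"tx": 0, "ty": 0, "tz": 0, "ax": 0, "ay": 0, "az": 0, "claw": 8.6}, {"tx": 0, "ty": 0, "tz": 0, "ax": 0, "ay": 0, "az": 0, "claw": 8.6}, {"tx": 0, "ty": 0, "tz": -1.5, "ax": 0, "ay": 0, "az": 0, "claw": 8.6}, {"tx": 0, "ty": 0, "tz": -2.5, "ax": 0, "ay": 0, "az": 0, "claw": 8.6}, {"tx": 0, "ty": 0, "tz": -3.5, "ax": 0, "ay": 0, "az": 0, "claw": 8.6}, {"tx": 0, "ty": 0, "tz": -3.5, "ax": 0, "ay": 0, "az": 0, "claw": 8.6}])

```text
time_s: 24.63
tcp_pos: [0.55, 0.0378, 0.1682]
ee_rot: [[-0.574, -0.819, -0.002], [-0.819, 0.574, -0.001], [0.002, 0.001, -1.0]]
wrist_force: [0.3, 1.0, 0.1]
gripper_width: 0.988
gripper_force: 0.0
```

Emit:
drive_tool(rows=[{"tx": 0, "ty": 0, "tz": -3.5, "ax": 0, "ay": 0, "az": 0, "claw": 8.6}, {"tx": -3, "ty": 0, "tz": -2.5, "ax": 0, "ay": 0, "az": 0, "claw": 8.6}, {"tx": -3, "ty": 0, "tz": -2, "ax": 0, "ay": 0, "az": 0, "claw": 8.6}, {"tx": 0, "ty": 0, "tz": 0, "ax": 0, "ay": 0, "az": 0, "claw": 8.6}, {"tx": 0, "ty": 0, "tz": 0, "ax": 0, "ay": 0, "az": 0, "claw": 8.6}])

```text
time_s: 25.05
tcp_pos: [0.5859, 0.0885, 0.2483]
ee_rot: [[-0.573, -0.82, 0.002], [-0.82, 0.573, 0.001], [-0.002, -0.001, -1.0]]
wrist_force: [-0.7, -0.3, -0.2]
gripper_width: 0.985
gripper_force: 0.0
```

```bash
python3 -c "
from h import *
knob('side',.571,.29);knob('side',.613,-.28);go(.5,0,.3)
u=np.array([.572,.82]);v=np.array([.82,-.572]);c=np.array([.5095,-.0182])
s=sense();p,d=capture('wrist');W=world('wrist',d,s)
q=(W[...,:2]-c)*1000;L=np.stack([q@v,q@u,W[...,2]*1000],-1)
for n,y,z0,z1 in(('jar',-72,108,130),('pusher',-3,122,140),('cup',69,112,134)):
  m=(np.hypot(L[...,0],L[...,1]-y)<46)&(L[...,2]>z0)&(L[...,2]<z1)&(abs(L[...,1]-y)<36)
  P=L[m];print(n,m.sum(),np.percentile(P,[1,99],axis=0).round(1).tolist(),'zmed',np.median(P[:,2]).round(1))
p2,_=capture('side')
cv2.imwrite('pics/w6.png',np.vstack([crop(p,0,0,560,262,1),cv2.resize(p2[100:345,140:420],(560,330))])[:,:,::-1])"
```

```text
side 120 [0.573  0.3012 0.2233]h.py:37: RuntimeWarning: Mean of empty slice.
  print(n,len(k),least_squares(lambda q:np.linalg.norm(k-q,axis=1)-.015,k.mean(0)-[0,0,.005],loss='soft_l1',f_scale=.002).x.round(4))
  ret = um.true_divide(
Traceback (most recent call last):
  File "h.py", line 37, in knob
    print(n,len(k),least_squares(lambda q:np.linalg.norm(k-q,axis=1)-.015,k.mean(0)-[0,0,.005],loss='soft_l1',f_scale=.002).x.round(4))
                   ~~~~~~~~~~~~~^^^^^^^^^^^^^^^^^^^^^^^^^^^^^^^^^^^^^^^^^^^^^^^^^^^^^^^^^^^^^^^^^^^^^^^^^^^^^^^^^^^^^^^^^^^
ValueError: Initial guess is outside of provided bounds
```

The arm hides knob 1 from the side camera here, so I'll check that one from the top.

```bash
python3 -c "
from h import *
try: knob('top',.613,-.28)
except Exception as e: print('hidden')
u=np.array([.572,.82]);v=np.array([.82,-.572]);c=np.array([.5095,-.0182])
s=sense();p,d=capture('wrist');W=world('wrist',d,s)
q=(W[...,:2]-c)*1000;L=np.stack([q@v,q@u,W[...,2]*1000],-1)
for n,y,z0,z1 in(('jar',-72,108,130),('pusher',-3,122,140),('cup',69,112,134)):
  m=(np.hypot(L[...,0],L[...,1]-y)<46)&(L[...,2]>z0)&(L[...,2]<z1)&(abs(L[...,1]-y)<36)
  P=L[m];print(n,m.sum(),np.percentile(P,[1,99],axis=0).round(1).tolist() if len(P) else '','zmed',np.median(P[:,2]).round(1))
p2,_=capture('side')
cv2.imwrite('pics/w6.png',np.vstack([crop(p,0,0,560,262,1),cv2.resize(p2[100:345,140:420],(560,330))])[:,:,::-1])"
```

```text
top 85 [ 0.6134 -0.2968  0.2221]
jar 0  zmed nan
pusher 5041 [[-29.0, -32.5, 127.6], [30.1, 26.8, 131.7]] zmed 129.8
cup 1076 [[-28.2, 36.9, 112.5], [33.4, 97.7, 123.9]] zmed 122.0
  return _methods._mean(a, axis=axis, dtype=dtype,
  ret = ret.dtype.type(ret / rcount)
```

View pics/w6.png

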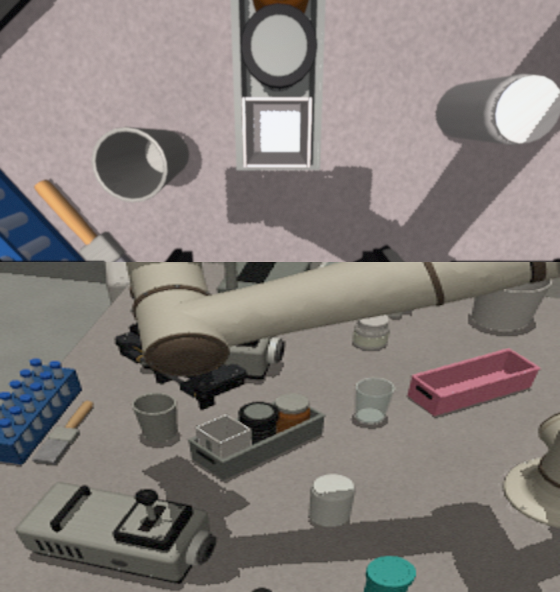

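The cup (top z 0.122), pusher (0.130) and jar all stand upright in the crate. Both levers are off, the bystanders are untouched, and the gripper is clear.

```bash
python3 -c "
from station import *
print(finish_job())"
```

```text
the job is handed in; nothing more can be done
None
```

I handed the job in at about 25 s of the 72 s allowed: both levers are off, and the pusher and cup stand upright on the crate floor beside the jar. The hand-in call returned no verdict, so this rests on my own camera measurements.

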